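# Pack the sanding blocks and close the box

## Task

Tidy up after sanding: put every sanding block lying on the bench into the wooden box, then slide the box's cover along its keyholes off the rack's pins, lift it off, and lay it on the box so that its holes drop over the two studs and it lies flush on the rim, with all the blocks inside and the cover let go. Leave the sander and the tin where they are.

Things in the scene. Friction and masses are not known exactly. Their poses are not given: they have to be found in the camera images.
- block0_mid (a point): flat cork sanding block with a thin black rubber sole, 75 (own x) x 40 (y) x 28 mm tall, about 70 g; may be absent. The point is its centre, half-way up; z is up as it lies at the start
- block1_mid (a point): flat cork sanding block with a thin black rubber sole, 75 (own x) x 40 (y) x 28 mm tall, about 70 g; may be absent. The point is its centre, half-way up; z is up as it lies at the start
- block2_mid (a point): flat cork sanding block with a thin black rubber sole, 75 (own x) x 40 (y) x 28 mm tall, about 70 g; may be absent. The point is its centre, half-way up; z is up as it lies at the start
- block3_mid (a point): grey hard-plastic contour sanding block, 75 (own x) x 40 (y) x 40 mm tall, flat underneath and half-round on top (round along x), about 100 g; may be absent. The point is its centre, half-way up; z is up as it lies at the start
- block4_mid (a point): grey hard-plastic contour sanding block, 75 (own x) x 40 (y) x 40 mm tall, flat underneath and half-round on top (round along x), about 100 g; may be absent. The point is its centre, half-way up; z is up as it lies at the start
- block5_mid (a point): grey hard-plastic contour sanding block, 75 (own x) x 40 (y) x 40 mm tall, flat underneath and half-round on top (round along x), about 100 g; may be absent. The point is its centre, half-way up; z is up as it lies at the start
- cover_grip (a point): plywood cover plate, 262 (own x) x 146 (y) x 8 mm, about 0.3 kg, with a dark wooden bar grip on its middle, 90 (x) x 22 (y) x 42 mm tall. The point is the bar's centre, 29 mm above the plate's underside; z up. It starts flat on the rack, held down by the rack's pins; slid about 25 mm towards its own +y, it comes free and lifts off
- cover_hole (a point): keyhole through the cover near its +x end; a like one is at x = -113 mm. The point is the centre of its wide end (octagon, 20 mm across flats), 113 mm in x from the bar's centre, at the plate's underside. The narrow slot, 10 mm wide, runs from it towards the cover's +y and ends 30 mm from the point. At the start the pins stand in the slots, 23 to 27 mm from the wide ends' centres
- rack_mid (a point): low grey-painted rack board fixed on the bench, 262 (x) x 130 (y) x 30 mm tall. The point lies half-way between its two pins on the board's top face, 30 mm above the bench; x runs from pin to pin, the axes parallel to the parked cover's. With the bar grip's centre straight above this point the pins are at the wide ends of the keyholes and the cover lifts off
- rack_pin (a point): steel headed pin of the rack at its +x end; a like one stands at x = -113 mm. The point is the top of its head, 113 mm in x from rack_mid. Shank 7 mm across; head 15 mm across and 4 mm thick, its underside 11 mm above the board, so 3 mm above the top of the parked cover plate
- box_top (a point): wooden sanding box, fixed, open on top, outer 262 (x) x 146 (y) x 110 mm tall. The point is the centre of its mouth, level with the rim, 110 mm above the bench. Inside 190 (x) x 130 (y) x 100 mm deep; side walls 8 mm, end walls 36 mm thick with a stud on each. With the cover home, either way round, its underside lies on the rim, the bar's centre 29 mm above this point
- box_stud (a point): plain upright steel stud on the box's +x end wall; a like one stands at x = -113 mm. The point is the centre of its top, 113 mm in x from box_top and 17 mm above the rim. 17 mm across with a 2 mm rounded top edge: the wide ends of the cover's keyholes go over the studs with 1.5 mm play all round; the narrow slots do not
- sander: orange and black palm sander with a white dust pot, standing on the bench beyond the work, about 120 mm across and 92 mm tall; leave it alone
- tin: round metal wax tin, 98 mm across, 54 mm tall, standing beyond the work; leave it alone
There are look-alikes about, which are no part of the job. Leave any pink or yellow look-alike of the part that bears block0_mid alone.

How it is judged:
On the way, in this order (a step that is already met when the one before it is completed fails the run):
1. every sanding block that is present lies inside the box, below its rim (x of block0_mid in the frame of box_top between -0.096 and 0.096 m and y of block0_mid in the frame of box_top between -0.066 and 0.066 m and z of block0_mid in the frame of box_top between -0.105 and -0.005 m and x of block1_mid in the frame of box_top between -0.096 and 0.096 m and y of block1_mid in the frame of box_top between -0.066 and 0.066 m and z of block1_mid in the frame of box_top between -0.105 and -0.005 m and x of block2_mid in the frame of box_top between -0.096 and 0.096 m and y of block2_mid in the frame of box_top between -0.066 and 0.066 m and z of block2_mid in the frame of box_top between -0.105 and -0.005 m and x of block3_mid in the frame of box_top between -0.096 and 0.096 m and y of block3_mid in the frame of box_top between -0.066 and 0.066 m and z of block3_mid in the frame of box_top between -0.105 and -0.005 m and x of block4_mid in the frame of box_top between -0.096 and 0.096 m and y of block4_mid in the frame of box_top between -0.066 and 0.066 m and z of block4_mid in the frame of box_top between -0.105 and -0.005 m and x of block5_mid in the frame of box_top between -0.096 and 0.096 m and y of block5_mid in the frame of box_top between -0.066 and 0.066 m and z of block5_mid in the frame of box_top between -0.105 and -0.005 m), for 0.2 s.
2. the cover lies flush on the box with both studs through its holes (x of cover_grip in the frame of box_top between -0.006 and 0.006 m and y of cover_grip in the frame of box_top between -0.006 and 0.006 m and z of cover_grip in the frame of box_top between 0.026 and 0.0325 m and angle between the z axis of cover_grip and the z axis of box_top, either way round below 0.035 rad and angle between the x axis of cover_grip and the x axis of box_top, either way round below 0.08 rad), for 0.2 s.
At the end, for the whole second after the job is handed in: Every block present has its centre inside the box, at least 5 mm below the rim; the cover lies on the rim over both studs, centred within 6 mm, its underside within about 3 mm of the rim, level within 2 degrees, at rest and let go (all of step 1 and all of step 2 and linear speed of cover below 0.02 m/s and contact force between the fingers and cover below 0.1 N); the robot touches nothing.
It fails at once if the sander is pushed more than 4 cm from its place (distance of sander from where it was at the start of the episode above 0.04 m).
It fails at once if the tin is pushed more than 4 cm from its place (distance of tin from where it was at the start of the episode above 0.04 m).
Of block0, block1, block2, block3, block4, block5 only 4 to 6 are there at a start; the rules pass over those that are not, and their reading is None.
At some moment in a run one of block0, block1, block2, block3, block4, block5 may be knocked a few centimetres aside while the robot is not near it.
Once in a run the grip may slacken for a moment while it holds something.
It also fails if it takes over 210 s, if anything falls off the work surface, if the arm or the gripper's body presses on something with over 40 N, if the wrist force passes 120 N, or if a joint passes its speed limit or range.

## Robot

A 6-joint arm with a two-finger parallel gripper is mounted at the origin on the work surface. World frame = base frame: x ahead of the robot, y to its left, z up, the work surface at z = 0. Lengths are in m, angles in rad, forces in N, time in s.
With the tool pointing down it reaches from about 0.275 to 0.75 m from the base axis. Payload 10.2 kg.
Tool frame: the origin (TCP) lies between the finger pads; the fingertips stand 22 mm ahead of it and the grasp point (between the pads) lies 3 mm ahead of it (manip.tcp_to_tips is the z of the fingertips in the tool frame, in m); z points along the fingers, y is the direction in which the jaws open and shut (so a half turn about z gives the same grasp; the last joint's range is limited). The gripper opens to 88 mm and grips with 3 to 60 N. Pads are 18 mm wide; open, the fingers measure 123 mm over their backs; the gripper's body (75 mm by 187 mm) begins 45 mm behind the grasp point.
Start: joints at [0.925, 0.313, 1.498, -0, 1.331, -0.223], TCP at [0.215, 0.479, 0.261] pointing down, gripper open.
Joint ranges: [-2.94, 2.94], [-0.97, 2.17], [0.19, 2.56], [-1.23, 4.37], [0.02, 3.11], [-2.88, 2.88]. Speed limits (rad/s): [2.39, 2.39, 3.01, 3.14, 3.14, 3.14].

## Interface

Orientations are given as a 3x3 rotation matrix whose columns are the frame's x, y, z axes.
In Python, from rig import telemetry, snapshot, calibration, ticket, find_in, trace, place_of, manip gives the robot as it stands.
- The arm moves only by the tool move_arm, never from a script. Its argument "motion" is a list of rows, each an object of numbers: "dx", "dy", "dz": the shift along the tool's x, y, z in units of 0.5 m (1.0 is 0.5 m); "roll": the turn about the tool's z in units of 0.15 rad (1.0 is 0.15 rad); "grip": the gripper's target within -1 to 1 (fully open at 1, half-way at 0, shut at -1). A call has 1 to 20 rows; each row shifts and turns the pose as measured when the row begins, along the tool's axes as they then stand; what a row does not reach is not made up. A row lasts 1/8 s, in which the tool goes at most 62.5 mm and 10.7 degrees, less where a joint would pass 70% of its speed; a pose out of reach is approached as far as the arm can. A call with a number of a shift or a turn outside -1 to 1 is refused whole. A call with a gripper value outside its range is refused whole. The fingers move at their own pace and stop on an object; "squeeze" is the grip in N (left out, the last holds). Time passes only in rows, so rows that do not move let the fingers close. It gives the time, the measured TCP pose, the force and the opening at its end, in the units of the state.
- telemetry.read_state(): the state, without advancing time (a new reading comes with each control period).
- snapshot(name): name is "side" or "top" or "wrist"; returns the picture (480x640x3 uint8, red, green, blue); there is no depth.
- calibration(name): a dict with "K" (3x3 intrinsics, pixels), "rvec" (rotation vector, rad) and "tvec" (3), from world to camera coordinates, as OpenCV has them; the wrist camera has in their place "T_tool_cam" (4x4, takes a point from camera to tool coordinates, whose origin is the TCP and whose axes are the flange's). Camera axes: x right, y down, z forward; pixel columns grow to the right and rows downward; lengths in m; the calibration is good to about 2 mm. A picture is of the moment at which its call begins: read the wrist's pose just before it. calibration takes no time and is no camera call.
- ticket.job_done(): hands the job in, once; it reports no verdict.
Trained networks look in the newest picture that a camera, given by its name, has taken for a name from the list of things; names that differ only in an ending like _2 or _b are one class to them, and where a whole thing is asked for, a point or a joint stands for the part that bears it (a point fixed in the world has none). Each returns a list of dicts, best first, with "confidence" (0 to 1); they miss things now and then, are a little off and sometimes report something else, mostly with a low value. They report only what shows in the picture. A call takes as long as a camera call. They do not tell look-alikes from the thing itself.
- find_in(camera, thing): "extent" ([left, top, right, bottom] in pixels, round what is visible of it).
- trace(camera, thing): "mask" (480x640 bool, what is visible of it) and "extent" ([left, top, right, bottom] in pixels, round what is visible of it).
- place_of(camera, thing): "location" ([column, row] in pixels: a listed point, or the origin of a listed thing).
The state is a dict: "t": time; "qpos": joint angles; "joint_velocities": joint speeds; "tau": joint torques, N m; "tcp_pos": TCP position; "ee_rot": TCP orientation; "contact_force": force on the tool from outside, world axes, zero at the start; "torque": the same for the moment, N m; "finger_gap": finger opening in m.
Only numpy, scipy, OpenCV 4.12 (cv2) and the standard library are available. Lean on these libraries where they do the work, as an engineer would, in place of code of your own. Each camera call takes 0.05 s, during which the arm holds its last target. There are 200 camera calls.

## Working session

There is one attempt and no reset: what is moved stays moved. The work goes in short steps, Python scripts to look and compute and a tool call to move; the robot and the scene stay as the last step left them, time stands still between calls to the robot, and variables do not carry over. Pictures are saved under pics/ and viewed, about 12 in all and at most 16, crops included, and the job is handed in when it is done.

Besides the shell and the picture viewer there is one more tool, called by a JSON object that holds its "api" and its "payload". move_arm: Moves the arm, as the interface text tells. Its arguments: {"type":"object","properties":{"motion":{"type":"array"},"squeeze":{"type":"number"}},"required":["motion"]}

```bash
mkdir -p pics; ls; cat > h.py <<'E'
import numpy as np, cv2
from rig import telemetry, snapshot, calibration, ticket, find_in, trace, place_of, manip
def save(n,im): cv2.imwrite(f'pics/{n}.png',im[:,:,::-1])
def cam(name, st=None):
    c=calibration(name); K=np.array(c['K'],float)
    if name=='wrist':
        st=st or telemetry.read_state(); T=np.eye(4); T[:3,:3]=np.array(st['ee_rot']); T[:3,3]=st['tcp_pos']
        W=T@np.array(c['T_tool_cam']); return K,W[:3,:3].T,-W[:3,:3].T@W[:3,3]
    R=cv2.Rodrigues(np.array(c['rvec'],float))[0]; return K,R,np.array(c['tvec'],float).ravel()
def ray(C,px,z):
    K,R,t=C; o=-R.T@t; d=R.T@np.linalg.inv(K)@np.array([px[0],px[1],1.]); return o+d*(z-o[2])/d[2]
def proj(C,P):
    K,R,t=C; q=K@(R@np.asarray(P,float)+t); return q[:2]/q[2]
E
python3 - <<'E'
from h import *
s=telemetry.read_state(); print(s)
for n in ('top','side','wrist'):
    im=snapshot(n); save(n+'0',im)
    C=cam(n); print(n,-C[1].T@C[2])
E
```

```text
pics
{'t': 0.0, 'qpos': array([ 9.24623164e-01,  3.13453704e-01,  1.49842248e+00,  5.98627217e-06,
        1.33100404e+00, -2.23424578e-01]), 'joint_velocities': array([ 0.00050213,  0.00049982,  0.00213038,  0.00126869, -0.00066298,
       -0.0010557 ]), 'tau': array([-1.19002357e-04, -4.02209079e+01, -2.52267516e+01,  6.94071455e-02,
        3.52468248e-02, -1.07935707e-04]), 'tcp_pos': array([0.21527983, 0.47859563, 0.26016466]), 'ee_rot': array([[-9.11964030e-01,  4.10269423e-01, -7.79932616e-04],
       [ 4.10270061e-01,  9.11963501e-01, -1.02448446e-03],
       [ 2.90955428e-04, -1.25427598e-03, -9.99999171e-01]]), 'contact_force': array([-0.18663469, -0.76786571, -0.28046218]), 'torque': array([-0.00405022, -0.03185186, -0.03472712]), 'finger_gap': 0.08801525660232437}
top [ 0.43901992 -0.00742582  0.88327422]
side [0.46576157 0.60213775 0.886825  ]
wrist [0.13927246 0.51251277 0.3836456 ]
```

View pics/top0.png

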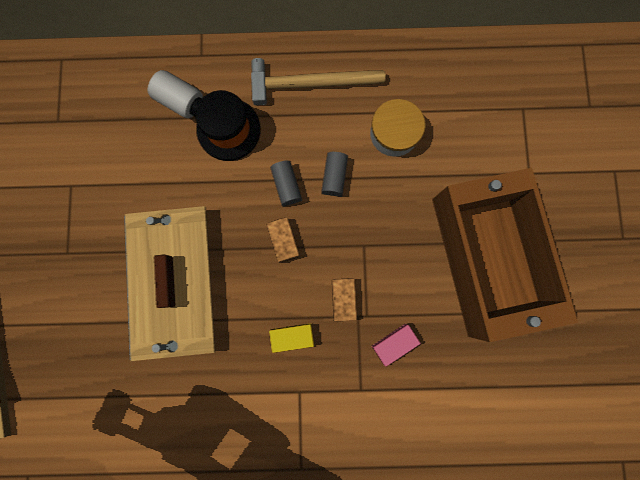

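View pics/side0.png

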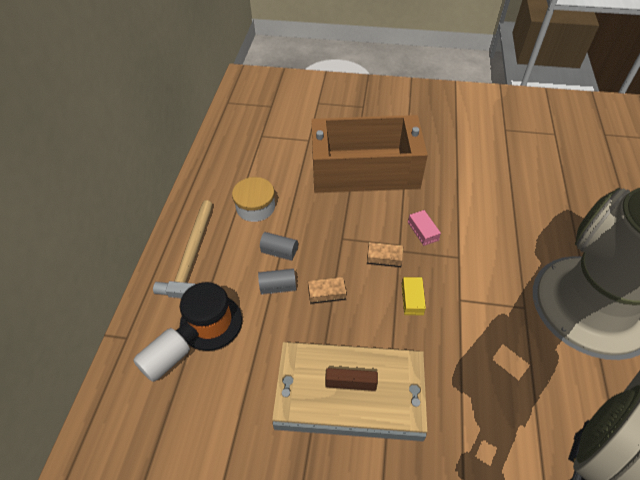

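Two cork blocks show in the top view at (285,240) and (344,300), and two grey ones at (286,184) and (335,174). The pink and yellow ones are decoys. The rack and cover are on the left and the box is on the right. I'll fit poses to the silhouettes in both cameras.

```bash
cat >> h.py <<'E'
from scipy.optimize import minimize
def boxpts(lx,ly,z0,z1): return np.array([[x,y,z] for x in(-lx/2,lx/2) for y in(-ly/2,ly/2) for z in(z0,z1)])
def half():
    a=np.linspace(0,np.pi,13); p=[[x,.02*np.cos(t),.02+.02*np.sin(t)] for x in(-.0375,.0375) for t in a]
    return np.vstack([p,boxpts(.075,.04,0,.02)])
CORK=boxpts(.075,.04,0,.028); GREY=half()
COVER=np.vstack([boxpts(.262,.146,.0,.008),]); BOX=boxpts(.262,.146,0,.11)
def fit(views,pts,p0,z=0.):
    """views: list of (C,mask); maximise IoU over x,y,yaw"""
    def sil(C,p):
        c,s=np.cos(p[2]),np.sin(p[2]); P=pts@np.array([[c,s,0],[-s,c,0],[0,0,1]])+[p[0],p[1],z]
        q=(np.array([proj(C,a) for a in P])*16).astype(np.float32)
        m=np.zeros((480,640),np.uint8); cv2.fillConvexPoly(m,cv2.convexHull(q).astype(np.int32),1,shift=4); return m>0
    def cost(p):
        return -np.mean([ (sil(C,p)&m).sum()/max(1,(sil(C,p)|m).sum()) for C,m in views])
    best=None
    for y in ([p0[2]] if p0[2] is not None else np.arange(0,np.pi,np.pi/8)):
        x0=np.array([p0[0],p0[1],y]); S=np.vstack([x0,x0+[.015,0,0],x0+[0,.015,0],x0+[0,0,.3]])
        r=minimize(cost,x0,method='Nelder-Mead',options=dict(initial_simplex=S,xatol=1e-4,fatol=1e-4))
        if best is None or r.fun<best.fun: best=r
    return best.x,-best.fun
E
python3 - <<'E'
from h import *
D={}
for n in('top','side'):
    snapshot(n); C=cam(n)
    for th in('block0_mid','block3_mid','cover_grip','box_top'):
        for r in trace(n,th):
            ys,xs=np.nonzero(r['mask']); c=(xs.mean(),ys.mean())
            w=ray(C,c,{'b':.014,'c':.04}[th[0]] if th!='box_top' else .08)
            print(n,th,round(r['confidence'],2),r['extent'],w.round(3),r['mask'].sum())
            D.setdefault(th,[]).append((n,r['mask'],w,r['confidence']))
    for th in('cover_grip','cover_hole','rack_mid','rack_pin','box_top','box_stud'):
        z=dict(cover_grip=.059,cover_hole=.03,rack_mid=.03,rack_pin=.045,box_top=.11,box_stud=.127)[th]
        for r in place_of(n,th): print(n,'P',th,round(r['confidence'],2),np.round(r['location'],1),ray(C,r['location'],z).round(4))
import pickle; pickle.dump(D,open('D.pkl','wb'))
E
```

```text
top block0_mid 0.79 [270.3, 323.2, 310.9, 355.2] [0.368 0.042 0.014] 953
top block0_mid 0.79 [372.6, 323.0, 417.2, 366.6] [ 0.352 -0.144  0.014] 1085
top block0_mid 0.7 [127.6, 207.6, 213.7, 361.3] [0.472 0.265 0.014] 11697
top block0_mid 0.68 [331.3, 279.0, 354.8, 320.0] [ 0.434 -0.054  0.014] 936
top block0_mid 0.2 [435.8, 168.5, 575.3, 342.0] [ 0.504 -0.35   0.014] 17099
top block3_mid 0.59 [269.3, 162.6, 301.4, 202.7] [0.655 0.047 0.014] 931
top block3_mid 0.51 [146.3, 69.8, 260.8, 161.1] [0.793 0.192 0.014] 5270
top cover_grip 0.74 [124.4, 205.8, 214.9, 358.7] [0.471 0.257 0.04 ] 11661
top cover_grip 0.24 [369.8, 96.9, 424.4, 158.9] [ 0.749 -0.163  0.04 ] 2490
top box_top 0.78 [432.5, 165.3, 576.6, 342.9] [ 0.499 -0.324  0.08 ] 17186
top P cover_grip 0.77 [160.3 278.6] [0.4785 0.2658 0.059 ]
top P cover_hole 0.98 [165.5 218.9] [0.589  0.2683 0.03  ]
top P rack_mid 0.63 [288.  186.2] [0.6442 0.0417 0.03  ]
top P rack_pin 0.59 [146.5 219.9] [0.5855 0.2979 0.045 ]
top P rack_pin 0.25 [332.1 172.4] [ 0.6642 -0.0403  0.045 ]
top P box_top 0.57 [512.7 250.6] [ 0.5064 -0.3293  0.11  ]

[... 241 characters left out ...]
11.9, 439.7, 245.6] [ 0.351 -0.142  0.014] 700
side block3_mid 0.93 [256.0, 269.0, 294.7, 292.6] [0.653 0.048 0.014] 814
side cover_grip 0.61 [269.6, 342.9, 426.3, 437.0] [0.473 0.266 0.04 ] 11459
side box_top 0.72 [271.1, 341.2, 427.7, 431.4] [0.472 0.282 0.08 ] 11685
side box_top 0.71 [312.2, 114.0, 426.7, 193.6] [ 0.498 -0.298  0.08 ] 8150
side P cover_grip 0.79 [349.4 381.4] [0.476  0.2626 0.059 ]
side P cover_hole 0.57 [284.6 381.2] [0.5921 0.2672 0.03  ]
side P rack_pin 0.59 [285.2 396.4] [0.5836 0.3001 0.045 ]
side P box_top 0.93 [364.2 136.2] [ 0.5094 -0.3245  0.11  ]
side P box_stud 0.7 [320.7 133.2] [ 0.6101 -0.3013  0.127 ]
side P box_stud 0.53 [384.2 252. ] [0.4387 0.0246 0.127 ]
```

```bash
cat >> h.py <<'E'
def grab(im,C,xy,h=.02,rad=.05):
    u,v=proj(C,[xy[0],xy[1],h]); s=int(abs(proj(C,[xy[0]+rad,xy[1],h])-[u,v]).max())+2
    sc=4; x0,y0=int(u)-s-10,int(v)-s-10; x1,y1=int(u)+s+10,int(v)+s+10
    cr=cv2.resize(np.ascontiguousarray(im[y0:y1,x0:x1,::-1]),None,fx=sc,fy=sc,interpolation=cv2.INTER_CUBIC)
    m=np.zeros(cr.shape[:2],np.uint8); cv2.grabCut(cr,m,(10*sc,10*sc,2*s*sc,2*s*sc),np.zeros((1,65)),np.zeros((1,65)),5,cv2.GC_INIT_WITH_RECT)
    m=((m==1)|(m==3)).astype(np.uint8); n,l,st,_=cv2.connectedComponentsWithStats(m)
    m=(l==1+st[1:,4].argmax()).astype(np.uint8) if n>1 else m
    M=np.zeros((480,640),bool); M[y0:y1,x0:x1]=cv2.resize(m,(x1-x0,y1-y0),interpolation=cv2.INTER_AREA)>0; return M
E
python3 - <<'E'
from h import *
import pickle
D=pickle.load(open('D.pkl','rb')); im={n:cv2.imread(f'pics/{n}0.png')[:,:,::-1] for n in('top','side')}
Ct=cam('top'); Cs=cam('side'); ov=im['top'].copy(); ov2=im['side'].copy()
for nm,px,P in(('corkA',(285,240),CORK),('corkB',(344,300),CORK),('greyC',(286,184),GREY),('greyD',(335,174),GREY)):
    w=ray(Ct,px,.014)
    ms=[(c,grab(im[n],c,w)) for n,c in(('top',Ct),('side',Cs))]
    print(nm,'both',*fit(ms,P,(w[0],w[1],None)),[m.sum() for _,m in ms])
    for v in ms: print('   single',*fit([v],P,(w[0],w[1],None)))
    ov[ms[0][1]]=[0,255,0]; ov2[ms[1][1]]=[0,255,0]
mt=lambda th,n,y:min((d for d in D[th] if d[0]==n),key=lambda d:abs(d[2][1]-y))[1]
for th,P,y,z in(('box_top',BOX,-.32,0.),):
    ms=[(Ct,mt(th,'top',y)),(Cs,mt(th,'side',y))]
    for v in(ms,ms[:1],ms[1:]): print(th,*fit(v,P,(.5,y,.2),z))
ms=[(Ct,mt('cover_grip','top',.26)),(Cs,mt('cover_grip','side',.26))]
for v in(ms,ms[:1],ms[1:]): print('cover',*fit(v,COVER,(.48,.26,.05),.03))
save('ov',np.hstack([ov[140:370,240:440],ov2[200:320,240:440].repeat(1,0)[:120] if 0 else np.vstack([ov2[200:320,240:440],np.zeros((110,200,3),np.uint8)])]).repeat(2,0).repeat(2,1))
E
```

```text
corkA both [0.54559211 0.05250774 0.27798643] 0.8346900683857206 [np.int64(1203), np.int64(843)]
   single [0.54559141 0.04917601 0.30089163] 0.7910569105691057
   single [0.54603159 0.05536884 0.22388482] 0.9180327868852459
corkB both [ 0.43290571 -0.05690324  3.129888  ] 0.8316845537237957 [np.int64(1116), np.int64(761)]
   single [ 0.43465352 -0.06241697 -0.03109304] 0.8060200668896321
   single [ 0.43393774 -0.05468722  0.00526096] 0.9135654261704682
greyC both [0.6517909  0.04457828 0.25773034] 0.8567945941200376 [np.int64(1219), np.int64(839)]
   single [0.65214589 0.0410126  0.39521003] 0.8107229894394801
   single [0.65177278 0.04472482 3.39675892] 0.9131403118040089
greyD both [ 0.66733358 -0.04731906  2.97681181] 0.8652722402829744 [np.int64(1165), np.int64(758)]
   single [ 0.6668998  -0.05081469  3.10334514] 0.8303946263643996
   single [ 0.66734305 -0.04676139 -0.15609501] 0.9187878787878788
box_top [ 0.50474387 -0.32598605  0.18676885] 0.9788652189869347
box_top [ 0.50376424 -0.32614319  0.19073505] 0.9853759247576992
box_top [ 0.5020879  -0.3263831   0.18305059] 0.971510311121707
cover [0.4745665  0.25853323 0.07176332] 0.9424630583052351
cover [0.4751133  0.25897412 0.07091538] 0.9407730170257403
cover [0.4744419  0.2583841  0.07212112] 0.9441377605668617
```

View pics/ov.png

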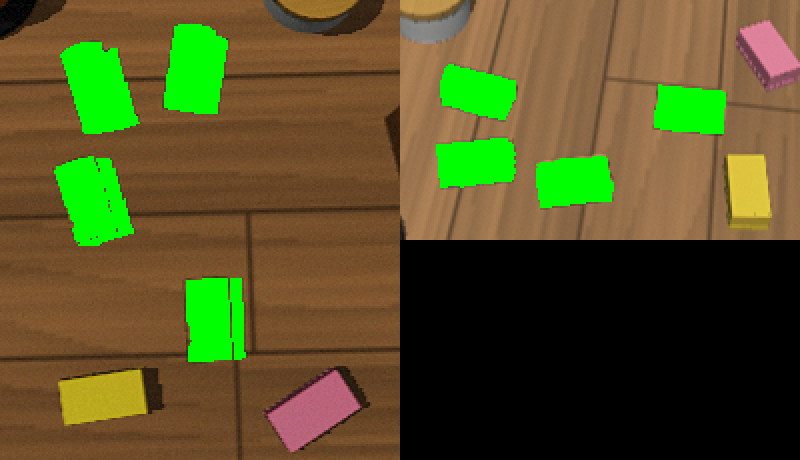

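The grab masks are clean in the side view, while the top ones include shadow, so I'll use the side fits. Next I'll check the start wrist view for anything hidden under the arm.

```bash
cat >> h.py <<'E'
def plan(p,yaw,st=None):
    """p: TCP target; yaw: world angle of tool y axis (mod pi). Roll first, then shift in new axes."""
    st=st or telemetry.read_state(); R=np.array(st['ee_rot']); cur=np.arctan2(R[1,1],R[0,1])
    d=(yaw-cur+np.pi/2)%np.pi-np.pi/2
    if abs(st['qpos'][5]-d)>2.7: d-=np.sign(d)*np.pi
    roll=-d; c,s=np.cos(roll),np.sin(roll); R2=R@np.array([[c,-s,0],[s,c,0],[0,0,1]])
    v=R2.T@(np.array(p)-st['tcp_pos'])/.5
    print('tcp',np.round(st['tcp_pos'],4),'gap',round(st['finger_gap'],4),'F',np.round(st['contact_force'],1),'t',round(st['t'],2),'q6',round(st['qpos'][5],2))
    print(' roll',round(roll/.15,2),'shift',v.round(3),'direct xy rows>=',int(np.ceil(np.hypot(v[0],v[1])/.12)))
def sidefit(P,xy,yaw=None):
    im=snapshot('side'); C=cam('side'); m=grab(im,C,xy); x,q=fit([(C,m)],P,(xy[0],xy[1],yaw)); print('fit',x.round(4),round(q,3)); return x
E
python3 - <<'E'
from h import *
plan((.546,.0545,.20),.24+np.pi/2)
E
```

```text
tcp [0.2154 0.4788 0.2607] gap 0.0882 F [-0.7  0.5  0.3] t 1.25 q6 -0.22
 roll -4.42 shift [-0.44  -0.981  0.121] direct xy rows>= 9
```

View pics/wrist0.png

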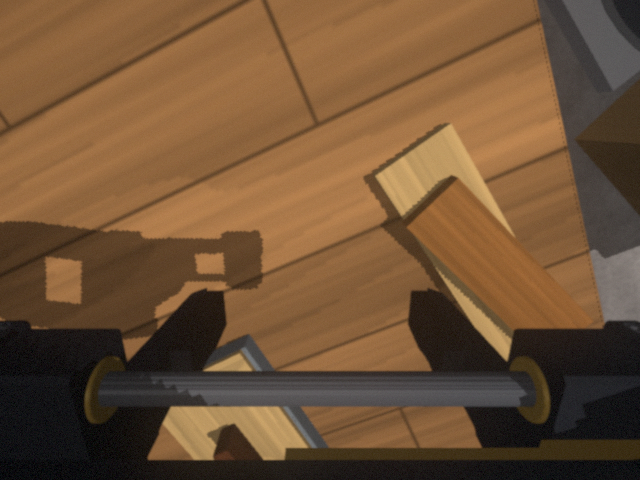

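The wrist view shows only scrap planks at (440,220) and the rack corner, with no hidden block, so there are four blocks.

{"api": "move_arm", "payload": {"motion": [{"roll": -0.884,"grip": 0.4},{"roll": -0.884,"grip": 0.4},{"roll": -0.884,"grip": 0.4},{"roll": -0.884,"grip": 0.4},{"roll": -0.884,"grip": 0.4},{"dx": -0.044,"dy": -0.098,"dz": 0.012,"grip": 0.4},{"dx": -0.044,"dy": -0.098,"dz": 0.012,"grip": 0.4},{"dx": -0.044,"dy": -0.098,"dz": 0.012,"grip": 0.4},{"dx": -0.044,"dy": -0.098,"dz": 0.012,"grip": 0.4},{"dx": -0.044,"dy": -0.098,"dz": 0.012,"grip": 0.4},{"dx": -0.044,"dy": -0.098,"dz": 0.012,"grip": 0.4},{"dx": -0.044,"dy": -0.098,"dz": 0.012,"grip": 0.4},{"dx": -0.044,"dy": -0.098,"dz": 0.012,"grip": 0.4},{"dx": -0.044,"dy": -0.098,"dz": 0.012,"grip": 0.4},{"grip": 0.4}], "squeeze": 20}}

```text
invalid input
```

```bash
python3 - <<'E'
from h import *
im=snapshot('wrist'); save('w1',im)
C=cam('wrist'); print([proj(C,[.546,.0545,.028]),proj(C,[.434,-.055,.028])])
plan((.546,.0545,.027),.24+np.pi/2)
E
```

```text
[array([149.36049866, 516.84877703]), array([ 42.10244475, 489.47970532])]
tcp [0.2154 0.4788 0.2607] gap 0.0881 F [0.  0.5 0.3] t 1.3 q6 -0.22
 roll -4.42 shift [-0.44  -0.981  0.467] direct xy rows>= 9
```

View pics/w1.png

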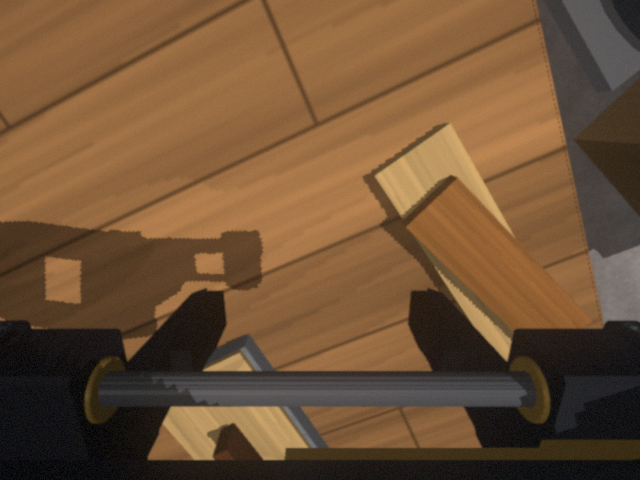

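The call was refused as invalid input, so nothing moved. I'll try again with every key given in each row.

{"api": "move_arm", "payload": {"motion": [{"dx": 0,"dy": 0,"dz": 0,"roll": -0.884,"grip": 0.4},{"dx": 0,"dy": 0,"dz": 0,"roll": -0.884,"grip": 0.4}], "squeeze": 20}}

```text
t: 1.55
tcp_pos: [0.2154, 0.4788, 0.2607]
ee_rot: [[-0.989, 0.15, -0.0], [0.15, 0.989, -0.0], [0.0, -0.0, -1.0]]
contact_force: [0.3, -0.1, 0.5]
finger_gap: 0.0705
```

{"api": "move_arm", "payload": {"motion": [{"dx": 0,"dy": 0,"dz": 0,"roll": -0.884,"grip": 0.4},{"dx": 0,"dy": 0,"dz": 0,"roll": -0.884,"grip": 0.4},{"dx": 0,"dy": 0,"dz": 0,"roll": -0.884,"grip": 0.4},{"dx": -0.049,"dy": -0.109,"dz": 0.013,"roll": 0,"grip": 0.4},{"dx": -0.049,"dy": -0.109,"dz": 0.013,"roll": 0,"grip": 0.4},{"dx": -0.049,"dy": -0.109,"dz": 0.013,"roll": 0,"grip": 0.4},{"dx": -0.049,"dy": -0.109,"dz": 0.013,"roll": 0,"grip": 0.4},{"dx": -0.049,"dy": -0.109,"dz": 0.013,"roll": 0,"grip": 0.4},{"dx": -0.049,"dy": -0.109,"dz": 0.013,"roll": 0,"grip": 0.4},{"dx": -0.049,"dy": -0.109,"dz": 0.013,"roll": 0,"grip": 0.4},{"dx": -0.049,"dy": -0.109,"dz": 0.013,"roll": 0,"grip": 0.4},{"dx": -0.049,"dy": -0.109,"dz": 0.013,"roll": 0,"grip": 0.4},{"dx": 0,"dy": 0,"dz": 0,"roll": 0,"grip": 0.4}], "squeeze": 20}}

```text
t: 3.18
tcp_pos: [0.5668, 0.0496, 0.2009]
ee_rot: [[-0.965, -0.262, 0.004], [-0.262, 0.965, 0.003], [-0.004, 0.001, -1.0]]
contact_force: [-0.6, -0.0, -0.2]
finger_gap: 0.062
```

```bash
python3 - <<'E'
from h import *
im=snapshot('wrist'); save('w2',im)
C=cam('wrist'); print([proj(C,[.546,.0545,.028]),proj(C,[.434,-.055,.028])])
plan((.546,.0545,.027),.24+np.pi/2)
E
```

```text
[array([327.09221859, 200.40892502]), array([226.47386144,  19.5193032 ])]
tcp [0.5659 0.0512 0.2013] gap 0.0614 F [ 0.3 -0.4  0.2] t 3.23 q6 -1.96
 roll 0.18 shift [0.039 0.015 0.348] direct xy rows>= 1
```

View pics/w2.png

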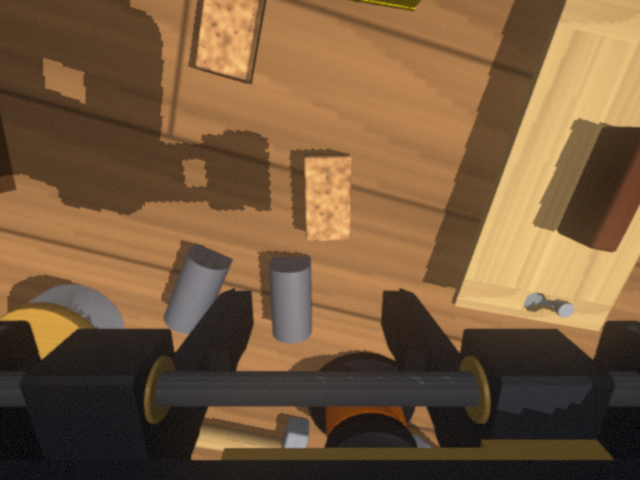

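The wrist view confirms the fit: cork A is predicted at (327,200) and seen at about (328,197). Descend, grip and lift.

{"api": "move_arm", "payload": {"motion": [{"dx": 0,"dy": 0,"dz": 0,"roll": 0.18,"grip": 0.4},{"dx": 0.039,"dy": 0.015,"dz": 0,"roll": 0,"grip": 0.4},{"dx": 0,"dy": 0,"dz": 0.09,"roll": 0,"grip": 0.4},{"dx": 0,"dy": 0,"dz": 0.09,"roll": 0,"grip": 0.4},{"dx": 0,"dy": 0,"dz": 0.06,"roll": 0,"grip": 0.4},{"dx": 0,"dy": 0,"dz": 0.05,"roll": 0,"grip": 0.4},{"dx": 0,"dy": 0,"dz": 0.02,"roll": 0,"grip": 0.4}], "squeeze": 20}}

```text
t: 4.1
tcp_pos: [0.5429, 0.0628, 0.0463]
ee_rot: [[-0.97, -0.241, 0.01], [-0.241, 0.971, 0.003], [-0.011, 0.0, -1.0]]
contact_force: [-0.8, 0.4, 0.3]
finger_gap: 0.0615
```

```bash
python3 - <<'E'
from h import *
plan((.546,.0545,.027),.24+np.pi/2)
E
```

```text
tcp [0.5429 0.0628 0.0463] gap 0.0615 F [-0.8  0.4  0.3] t 4.1 q6 -1.92
 roll 0.02 shift [-0.002 -0.018  0.039] direct xy rows>= 1
```

{"api": "move_arm", "payload": {"motion": [{"dx": -0.002,"dy": -0.017,"dz": 0.02,"roll": 0,"grip": 0.4},{"dx": 0,"dy": 0,"dz": 0.016,"roll": 0,"grip": 0.4},{"dx": 0,"dy": 0,"dz": 0,"roll": 0,"grip": -0.5},{"dx": 0,"dy": 0,"dz": 0,"roll": 0,"grip": -0.5},{"dx": 0,"dy": 0,"dz": 0,"roll": 0,"grip": -0.5},{"dx": 0,"dy": 0,"dz": 0,"roll": 0,"grip": -0.5}], "squeeze": 20}}

```text
t: 4.85
tcp_pos: [0.5473, 0.055, 0.0299]
ee_rot: [[-0.97, -0.241, 0.014], [-0.241, 0.97, 0.003], [-0.015, -0.001, -1.0]]
contact_force: [0.7, 0.9, -0.3]
finger_gap: 0.0396
```

{"api": "move_arm", "payload": {"motion": [{"dx": 0,"dy": 0,"dz": -0.1,"roll": 0,"grip": -0.5},{"dx": 0,"dy": 0,"dz": -0.1,"roll": 0,"grip": -0.5},{"dx": 0,"dy": 0,"dz": -0.1,"roll": 0,"grip": -0.5},{"dx": 0,"dy": 0,"dz": -0.08,"roll": 0,"grip": -0.5},{"dx": 0,"dy": 0,"dz": 0,"roll": 0,"grip": -0.5}], "squeeze": 25}}

```text
t: 5.48
tcp_pos: [0.544, 0.0546, 0.2259]
ee_rot: [[-0.97, -0.241, 0.014], [-0.241, 0.97, 0.003], [-0.014, -0.001, -1.0]]
contact_force: [-0.7, 0.6, -1.0]
finger_gap: 0.0401
```

```bash
cat >> h.py <<'E'
BX=np.array([.5035,-.3262]); BY=.187
def slot(a,b,z): c,s=np.cos(BY),np.sin(BY); return (BX[0]+c*a-s*b,BX[1]+s*a+c*b,z)
E
python3 - <<'E'
from h import *
plan(slot(.048,.02,.2),BY+np.pi/2)
E
```

```text
tcp [0.544  0.0546 0.2259] gap 0.0401 F [-0.7  0.6 -1. ] t 5.47 q6 -1.93
 roll 0.38 shift [ 0.126 -0.693  0.05 ] direct xy rows>= 6
```

{"api": "move_arm", "payload": {"motion": [{"dx": 0,"dy": 0,"dz": 0,"roll": 0.38,"grip": -0.5},{"dx": 0.018,"dy": -0.097,"dz": 0,"roll": 0,"grip": -0.5},{"dx": 0.018,"dy": -0.097,"dz": 0,"roll": 0,"grip": -0.5},{"dx": 0.018,"dy": -0.097,"dz": 0,"roll": 0,"grip": -0.5},{"dx": 0.018,"dy": -0.097,"dz": 0,"roll": 0,"grip": -0.5},{"dx": 0.018,"dy": -0.097,"dz": 0,"roll": 0,"grip": -0.5},{"dx": 0.018,"dy": -0.097,"dz": 0,"roll": 0,"grip": -0.5},{"dx": 0.018,"dy": -0.097,"dz": 0,"roll": 0,"grip": -0.5},{"dx": 0,"dy": 0,"dz": 0,"roll": 0,"grip": -0.5},{"dx": 0,"dy": 0,"dz": 0,"roll": 0,"grip": -0.5}], "squeeze": 25}}

```text
t: 6.72
tcp_pos: [0.5408, -0.2988, 0.2096]
ee_rot: [[-0.983, -0.186, -0.003], [-0.186, 0.983, 0.013], [0.001, 0.014, -1.0]]
contact_force: [-0.7, 0.5, 0.0]
finger_gap: 0.04
```

```bash
python3 - <<'E'
from h import *
snapshot('wrist'); C=cam('wrist')
for n in('box_stud','box_top'):
    for r in place_of('wrist',n): print(n,round(r['confidence'],2),ray(C,r['location'],.127 if 's' in n else .11).round(4), np.round(r['location']))
plan(slot(.048,.02,.08),BY+np.pi/2)
E
```

```text
box_top 0.54 [ 0.5954 -0.0601  0.11  ] [601. 366.]
tcp [ 0.5411 -0.2984  0.2105] gap 0.0398 F [ 0.3  1.3 -0.3] t 6.88 q6 -2.46
 roll 0.01 shift [-0.012 -0.004  0.261] direct xy rows>= 1
```

{"api": "move_arm", "payload": {"motion": [{"dx": -0.012,"dy": -0.004,"dz": 0.04,"roll": 0,"grip": -0.5},{"dx": 0,"dy": 0,"dz": 0.07,"roll": 0,"grip": -0.5},{"dx": 0,"dy": 0,"dz": 0.07,"roll": 0,"grip": -0.5},{"dx": 0,"dy": 0,"dz": 0.05,"roll": 0,"grip": -0.5},{"dx": 0,"dy": 0,"dz": 0.02,"roll": 0,"grip": -0.5},{"dx": 0,"dy": 0,"dz": 0.0,"roll": 0,"grip": -0.5}], "squeeze": 25}}

```text
t: 7.62
tcp_pos: [0.5487, -0.293, 0.0771]
ee_rot: [[-0.981, -0.192, -0.004], [-0.192, 0.981, 0.014], [0.001, 0.015, -1.0]]
contact_force: [-0.5, -0.3, -1.2]
finger_gap: 0.0395
```

```bash
python3 - <<'E'
from h import *
plan(slot(.048,.02,.08),BY+np.pi/2)
E
```

```text
tcp [ 0.5487 -0.293   0.0771] gap 0.0395 F [-0.5 -0.3 -1.2] t 7.62 q6 -2.45
 roll 0.04 shift [ 0.005 -0.008 -0.006] direct xy rows>= 1
```

{"api": "move_arm", "payload": {"motion": [{"dx": 0.004,"dy": -0.008,"dz": 0,"roll": 0,"grip": -0.5},{"dx": 0,"dy": 0,"dz": 0,"roll": 0,"grip": 0.14},{"dx": 0,"dy": 0,"dz": 0,"roll": 0,"grip": 0.14},{"dx": 0,"dy": 0,"dz": -0.08,"roll": 0,"grip": 0.14},{"dx": 0,"dy": 0,"dz": -0.1,"roll": 0,"grip": 0.14},{"dx": 0,"dy": 0,"dz": -0.06,"roll": 0,"grip": 0.4},{"dx": 0,"dy": 0,"dz": 0,"roll": 0,"grip": 0.4}], "squeeze": 25}}

```text
t: 8.5
tcp_pos: [0.5486, -0.2998, 0.2043]
ee_rot: [[-0.981, -0.192, 0.001], [-0.192, 0.981, 0.01], [-0.003, 0.01, -1.0]]
contact_force: [-0.4, 0.3, 0.2]
finger_gap: 0.062
```

```bash
python3 - <<'E'
from h import *
x=sidefit(CORK,(.434,-.055)); p=x
plan((p[0],p[1],.2),p[2]+np.pi/2)
save('s1',snapshot('side'))
E
```

```text
fit [ 0.4343 -0.0543 -0.0031] 0.894
tcp [ 0.5482 -0.2995  0.2027] gap 0.0618 F [ 0.1 -0.8 -0.6] t 8.55 q6 -2.46
 roll 1.31 shift [0.229 0.49  0.011] direct xy rows>= 5
```

View pics/s1.png

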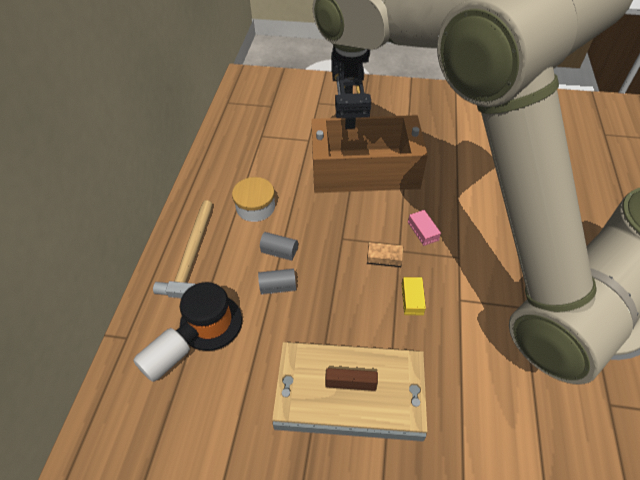

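Only cork A is gone from the bench (it went into the box). Cork B is still at side (385,254) and the greys are unmoved.

{"api": "move_arm", "payload": {"motion": [{"dx": 0,"dy": 0,"dz": 0,"roll": 0.65,"grip": 0.4},{"dx": 0,"dy": 0,"dz": 0,"roll": 0.65,"grip": 0.4},{"dx": 0.045,"dy": 0.097,"dz": 0,"roll": 0,"grip": 0.4},{"dx": 0.045,"dy": 0.097,"dz": 0,"roll": 0,"grip": 0.4},{"dx": 0.045,"dy": 0.097,"dz": 0,"roll": 0,"grip": 0.4},{"dx": 0.045,"dy": 0.097,"dz": 0,"roll": 0,"grip": 0.4},{"dx": 0.045,"dy": 0.097,"dz": 0,"roll": 0,"grip": 0.4},{"dx": 0,"dy": 0,"dz": 0,"roll": 0,"grip": 0.4},{"dx": 0,"dy": 0,"dz": 0,"roll": 0,"grip": 0.4}]}}

```text
t: 9.72
tcp_pos: [0.429, -0.0467, 0.1921]
ee_rot: [[-1.0, 0.011, -0.024], [0.01, 1.0, 0.026], [0.024, 0.026, -0.999]]
contact_force: [0.4, -0.8, 0.2]
finger_gap: 0.0617
```

```bash
python3 - <<'E'
from h import *
plan((.434,-.0545,.027),np.pi/2)
E
```

```text
tcp [ 0.429  -0.0467  0.1921] gap 0.0617 F [ 0.4 -0.8  0.2] t 9.72 q6 -1.96
 roll -0.07 shift [-0.018 -0.024  0.329] direct xy rows>= 1
```

{"api": "move_arm", "payload": {"motion": [{"dx": -0.01,"dy": -0.02,"dz": 0.05,"roll": 0,"grip": 0.4},{"dx": 0,"dy": 0,"dz": 0.06,"roll": 0,"grip": 0.4},{"dx": 0,"dy": 0,"dz": 0.06,"roll": 0,"grip": 0.4},{"dx": 0,"dy": 0,"dz": 0.06,"roll": 0,"grip": 0.4},{"dx": 0,"dy": 0,"dz": 0.04,"roll": 0,"grip": 0.4},{"dx": 0,"dy": 0,"dz": 0.03,"roll": 0,"grip": 0.4},{"dx": 0,"dy": 0,"dz": 0,"roll": 0,"grip": 0.4}]}}

```text
t: 10.6
tcp_pos: [0.4319, -0.0599, 0.0325]
ee_rot: [[-0.999, 0.02, -0.028], [0.019, 0.999, 0.028], [0.028, 0.027, -0.999]]
contact_force: [0.6, -0.1, 0.9]
finger_gap: 0.062
```

```bash
python3 - <<'E'
from h import *
plan((.434,-.0545,.027),np.pi/2)
E
```

```text
tcp [ 0.4319 -0.0599  0.0325] gap 0.062 F [ 0.6 -0.1  0.9] t 10.6 q6 -1.98
 roll -0.13 shift [-0.005  0.011  0.011] direct xy rows>= 1
```

{"api": "move_arm", "payload": {"motion": [{"dx": -0.004,"dy": 0.011,"dz": 0.009,"roll": 0,"grip": 0.4},{"dx": 0,"dy": 0,"dz": 0,"roll": 0,"grip": -0.5},{"dx": 0,"dy": 0,"dz": 0,"roll": 0,"grip": -0.5},{"dx": 0,"dy": 0,"dz": 0,"roll": 0,"grip": -0.5},{"dx": 0,"dy": 0,"dz": 0,"roll": 0,"grip": -0.5},{"dx": 0,"dy": 0,"dz": -0.06,"roll": 0,"grip": -0.5},{"dx": 0,"dy": 0,"dz": -0.08,"roll": 0,"grip": -0.5},{"dx": 0,"dy": 0,"dz": -0.08,"roll": 0,"grip": -0.5},{"dx": 0,"dy": 0,"dz": -0.08,"roll": 0,"grip": -0.5},{"dx": 0,"dy": 0,"dz": -0.06,"roll": 0,"grip": -0.5},{"dx": 0,"dy": 0,"dz": 0,"roll": 0,"grip": -0.5}], "squeeze": 25}}

```text
t: 11.98
tcp_pos: [0.439, -0.0599, 0.2145]
ee_rot: [[-0.999, 0.021, -0.026], [0.02, 0.999, 0.027], [0.027, 0.027, -0.999]]
contact_force: [0.1, -0.7, -1.3]
finger_gap: 0.0401
```

```bash
python3 - <<'E'
from h import *
plan(slot(-.046,.018,.21),BY+np.pi/2)
print(telemetry.read_state()['ee_rot'].round(3))
E
```

```text
tcp [ 0.439  -0.0599  0.2145] gap 0.0401 F [ 0.1 -0.7 -1.3] t 11.97 q6 -1.96
 roll -1.39 shift [ 0.065 -0.511 -0.006] direct xy rows>= 5
[[-0.999  0.021 -0.026]
 [ 0.02   0.999  0.027]
 [ 0.027  0.027 -0.999]]
```

{"api": "move_arm", "payload": {"motion": [{"dx": 0,"dy": 0,"dz": 0,"roll": -0.7,"grip": -0.5},{"dx": 0,"dy": 0,"dz": 0,"roll": -0.7,"grip": -0.5},{"dx": 0.007,"dy": -0.057,"dz": 0,"roll": 0,"grip": -0.5},{"dx": 0.007,"dy": -0.057,"dz": 0,"roll": 0,"grip": -0.5},{"dx": 0.007,"dy": -0.057,"dz": 0,"roll": 0,"grip": -0.5},{"dx": 0.007,"dy": -0.057,"dz": 0,"roll": 0,"grip": -0.5},{"dx": 0.007,"dy": -0.057,"dz": 0,"roll": 0,"grip": -0.5},{"dx": 0.007,"dy": -0.057,"dz": 0,"roll": 0,"grip": -0.5},{"dx": 0.007,"dy": -0.057,"dz": 0,"roll": 0,"grip": -0.5},{"dx": 0.007,"dy": -0.057,"dz": 0,"roll": 0,"grip": -0.5},{"dx": 0.007,"dy": -0.03,"dz": 0,"roll": 0,"grip": -0.5},{"dx": 0,"dy": 0,"dz": 0,"roll": 0,"grip": -0.5},{"dx": 0,"dy": 0,"dz": 0,"roll": 0,"grip": -0.5}], "squeeze": 25}}

```text
t: 13.6
tcp_pos: [0.4502, -0.3067, 0.1875]
ee_rot: [[-0.98, -0.195, -0.048], [-0.197, 0.979, 0.044], [0.038, 0.053, -0.998]]
contact_force: [0.4, 0.0, -0.0]
finger_gap: 0.0404
```

```bash
python3 - <<'E'
from h import *
plan(slot(-.046,.018,.08),BY+np.pi/2)
print(telemetry.read_state()['ee_rot'].round(3))
E
```

```text
tcp [ 0.4502 -0.3067  0.1875] gap 0.0404 F [ 0.4  0.  -0. ] t 13.6 q6 -2.58
 roll 0.06 shift [-0.014 -0.033  0.213] direct xy rows>= 1
[[-0.98  -0.195 -0.048]
 [-0.197  0.979  0.044]
 [ 0.038  0.053 -0.998]]
```

{"api": "move_arm", "payload": {"motion": [{"dx": -0.01,"dy": -0.025,"dz": 0.02,"roll": 0,"grip": -0.5},{"dx": 0,"dy": 0,"dz": 0.06,"roll": 0,"grip": -0.5},{"dx": 0,"dy": 0,"dz": 0.07,"roll": 0,"grip": -0.5},{"dx": 0,"dy": 0,"dz": 0.05,"roll": 0,"grip": -0.5},{"dx": 0,"dy": 0,"dz": 0,"roll": 0,"grip": -0.5}], "squeeze": 25}}

```text
t: 14.22
tcp_pos: [0.4548, -0.3131, 0.0822]
ee_rot: [[-0.979, -0.198, -0.047], [-0.2, 0.979, 0.044], [0.037, 0.052, -0.998]]
contact_force: [0.5, -0.3, -0.4]
finger_gap: 0.0401
```

```bash
cat >> h.py <<'E'
def tilt():
    s=telemetry.read_state(); z=np.array(s['ee_rot'])[:,2]; print('z',z.round(4),'q',np.round(s['qpos'],4))
E
python3 - <<'E'
from h import *
plan(slot(-.046,.018,.08),BY+np.pi/2); tilt()
E
```

```text
tcp [ 0.4548 -0.3131  0.0822] gap 0.0401 F [ 0.5 -0.3 -0.4] t 14.22 q6 -2.58
 roll 0.09 shift [ 0.001 -0.008  0.004] direct xy rows>= 1
z [-0.0468  0.0435 -0.998 ] q [-0.8134  0.5998  1.5689 -0.0048  1.0368 -2.5824]
```

{"api": "move_arm", "payload": {"motion": [{"dx": 0,"dy": -0.008,"dz": 0,"roll": 0,"grip": -0.5},{"dx": 0,"dy": 0,"dz": 0,"roll": 0,"grip": 0.14},{"dx": 0,"dy": 0,"dz": 0,"roll": 0,"grip": 0.14},{"dx": 0,"dy": 0,"dz": -0.08,"roll": 0,"grip": 0.14},{"dx": 0,"dy": 0,"dz": -0.1,"roll": 0,"grip": 0.14},{"dx": 0,"dy": 0,"dz": -0.08,"roll": 0,"grip": 0.4},{"dx": 0,"dy": 0,"dz": 0,"roll": 0,"grip": 0.4}], "squeeze": 25}}

```text
t: 15.1
tcp_pos: [0.463, -0.3239, 0.2203]
ee_rot: [[-0.979, -0.199, -0.042], [-0.2, 0.979, 0.038], [0.033, 0.046, -0.998]]
contact_force: [-0.1, -0.1, 0.5]
finger_gap: 0.0611
```

```bash
python3 - <<'E'
from h import *
p=sidefit(GREY,(.6518,.0447)); plan((p[0],p[1],.2),p[2]+np.pi/2); tilt()
p=sidefit(GREY,(.6673,-.0468)); plan((p[0],p[1],.2),p[2]+np.pi/2)
E
```

```text
fit [0.6504 0.0459 3.3558] 0.913
tcp [ 0.4625 -0.3234  0.2185] gap 0.0616 F [-0.2  0.2 -0.6] t 15.15 q6 -2.59
 roll -0.09 shift [-0.526  0.639  0.05 ] direct xy rows>= 7
z [-0.0437  0.0403 -0.9982] q [-0.816   0.4621  1.3963 -0.0044  1.3424 -2.5868]
fit [ 0.667  -0.0467 -0.2187] 0.902
tcp [ 0.4621 -0.323   0.217 ] gap 0.0616 F [-0.2  0.3 -0.5] t 15.2 q6 -2.59
 roll 2.79 shift [-0.283  0.627  0.039] direct xy rows>= 6
```

{"api": "move_arm", "payload": {"motion": [{"dx": -0.05,"dy": 0.061,"dz": 0.0,"roll": 0,"grip": 0.4},{"dx": -0.05,"dy": 0.061,"dz": 0.0,"roll": 0,"grip": 0.4},{"dx": -0.05,"dy": 0.061,"dz": 0.0,"roll": 0,"grip": 0.4},{"dx": -0.05,"dy": 0.061,"dz": 0.0,"roll": 0,"grip": 0.4},{"dx": -0.05,"dy": 0.061,"dz": 0.0,"roll": 0,"grip": 0.4}], "squeeze": 25}}

```text
t: 15.82
tcp_pos: [0.5538, -0.1445, 0.2129]
ee_rot: [[-0.98, -0.193, -0.056], [-0.196, 0.979, 0.05], [0.045, 0.06, -0.997]]
contact_force: [0.9, -0.3, 0.5]
finger_gap: 0.0622
```

```bash
python3 - <<'E'
from h import *
p=[.6512,.0453,.24]; plan((p[0],p[1],.2),p[2]+np.pi/2); tilt()
E
```

```text
tcp [ 0.5538 -0.1445  0.2129] gap 0.0622 F [ 0.9 -0.3  0.5] t 15.82 q6 -2.24
 roll -0.3 shift [-0.281  0.32   0.034] direct xy rows>= 4
z [-0.056   0.0496 -0.9972] q [-0.4675  0.4885  1.3714  0.0195  1.3542 -2.2389]
```

{"api": "move_arm", "payload": {"motion": [{"dx": 0,"dy": 0,"dz": 0.0,"roll": 0,"grip": 0.4},{"dx": 0,"dy": 0,"dz": 0.0,"roll": 0,"grip": 0.4},{"dx": 0,"dy": 0,"dz": 0.0,"roll": 0,"grip": 0.4},{"dx": 0,"dy": 0,"dz": 0.0,"roll": 0,"grip": 0.4}]}}

```text
t: 16.32
tcp_pos: [0.5527, -0.1441, 0.2098]
ee_rot: [[-0.979, -0.193, -0.061], [-0.197, 0.979, 0.052], [0.05, 0.063, -0.997]]
contact_force: [-0.1, 1.2, 0.5]
finger_gap: 0.0616
```

```bash
python3 - <<'E'
from h import *
tilt()
E
```

```text
z [-0.0612  0.0518 -0.9968] q [-0.4676  0.4916  1.3754  0.0191  1.3527 -2.24  ]
```

{"api": "move_arm", "payload": {"motion": [{"dx": -0.01,"dy": 0,"dz": 0.0,"roll": 0,"grip": 0.4},{"dx": -0.01,"dy": 0,"dz": 0.0,"roll": 0,"grip": 0.4},{"dx": -0.01,"dy": 0,"dz": 0.0,"roll": 0,"grip": 0.4},{"dx": -0.01,"dy": 0,"dz": 0.0,"roll": 0,"grip": 0.4},{"dx": -0.01,"dy": 0,"dz": 0.0,"roll": 0,"grip": 0.4},{"dx": -0.01,"dy": 0,"dz": 0.0,"roll": 0,"grip": 0.4}]}}

```text
t: 17.08
tcp_pos: [0.584, -0.1387, 0.2082]
ee_rot: [[-0.979, -0.192, -0.061], [-0.195, 0.979, 0.052], [0.05, 0.063, -0.997]]
contact_force: [0.0, 0.0, 0.3]
finger_gap: 0.0617
```

```bash
python3 - <<'E'
from h import *
tilt()
p=[.6512,.0453,.24]; plan((p[0],p[1],.2),p[2]+np.pi/2)
E
```

```text
z [-0.0608  0.0518 -0.9968] q [-0.4363  0.5556  1.2777  0.0216  1.3854 -2.2073]
tcp [ 0.584  -0.1387  0.2082] gap 0.0617 F [0.  0.  0.3] t 17.07 q6 -2.21
 roll -0.31 shift [-0.22   0.324  0.027] direct xy rows>= 4
```

{"api": "move_arm", "payload": {"motion": [{"dx": 0,"dy": 0,"dz": 0.0,"roll": -0.3,"grip": 0.4},{"dx": -0.02,"dy": 0.027,"dz": 0.003,"roll": 0,"grip": 0.4},{"dx": -0.02,"dy": 0.027,"dz": 0.003,"roll": 0,"grip": 0.4},{"dx": -0.02,"dy": 0.027,"dz": 0.003,"roll": 0,"grip": 0.4},{"dx": -0.02,"dy": 0.027,"dz": 0.003,"roll": 0,"grip": 0.4},{"dx": -0.02,"dy": 0.027,"dz": 0.003,"roll": 0,"grip": 0.4},{"dx": -0.02,"dy": 0.027,"dz": 0.003,"roll": 0,"grip": 0.4},{"dx": -0.02,"dy": 0.027,"dz": 0.003,"roll": 0,"grip": 0.4},{"dx": -0.02,"dy": 0.027,"dz": 0.003,"roll": 0,"grip": 0.4},{"dx": -0.02,"dy": 0.027,"dz": 0.003,"roll": 0,"grip": 0.4},{"dx": -0.02,"dy": 0.027,"dz": 0.003,"roll": 0,"grip": 0.4},{"dx": -0.01,"dy": 0.027,"dz": 0.003,"roll": 0,"grip": 0.4},{"dx": 0,"dy": 0.027,"dz": 0.003,"roll": 0,"grip": 0.4},{"dx": 0,"dy": 0,"dz": 0.0,"roll": 0,"grip": 0.4}]}}

```text
t: 18.82
tcp_pos: [0.6514, 0.0594, 0.1945]
ee_rot: [[-0.97, -0.237, -0.061], [-0.24, 0.969, 0.052], [0.047, 0.065, -0.997]]
contact_force: [-0.9, -0.1, -0.3]
finger_gap: 0.0617
```

```bash
python3 - <<'E'
from h import *
tilt()
p=[.6512,.0453,.24]; plan((p[0],p[1],.03),p[2]+np.pi/2)
E
```

```text
z [-0.0614  0.052  -0.9968] q [-0.1037  0.6818  1.1028  0.0459  1.4236 -1.9241]
tcp [0.6514 0.0594 0.1945] gap 0.0617 F [-0.9 -0.1 -0.3] t 18.82 q6 -1.92
 roll -0.0 shift [-0.008 -0.049  0.326] direct xy rows>= 1
```

{"api": "move_arm", "payload": {"motion": [{"dx": -0.004,"dy": -0.022,"dz": 0.03,"roll": 0,"grip": 0.4},{"dx": -0.004,"dy": -0.022,"dz": 0.04,"roll": 0,"grip": 0.4},{"dx": 0,"dy": 0,"dz": 0.04,"roll": 0,"grip": 0.4},{"dx": 0,"dy": 0,"dz": 0.04,"roll": 0,"grip": 0.4},{"dx": 0,"dy": 0,"dz": 0.04,"roll": 0,"grip": 0.4},{"dx": 0,"dy": 0,"dz": 0.04,"roll": 0,"grip": 0.4},{"dx": 0,"dy": 0,"dz": 0.03,"roll": 0,"grip": 0.4},{"dx": 0,"dy": 0,"dz": 0.03,"roll": 0,"grip": 0.4},{"dx": 0,"dy": 0,"dz": 0.01,"roll": 0,"grip": 0.4},{"dx": 0,"dy": 0,"dz": 0,"roll": 0,"grip": 0.4}]}}

```text
t: 20.08
tcp_pos: [0.6504, 0.037, 0.0313]
ee_rot: [[-0.971, -0.229, -0.065], [-0.232, 0.971, 0.051], [0.052, 0.065, -0.997]]
contact_force: [-0.6, 0.2, -0.2]
finger_gap: 0.0616
```

```bash
python3 - <<'E'
from h import *
tilt()
p=[.6512,.0453,.24]; plan((p[0],p[1],.029),p[2]+np.pi/2)
E
```

```text
z [-0.0651  0.0514 -0.9966] q [-0.1374  0.8545  1.2418  0.0467  1.1175 -1.9633]
tcp [0.6504 0.037  0.0313] gap 0.0616 F [-0.6  0.2 -0.2] t 20.07 q6 -1.96
 roll -0.06 shift [-0.006  0.015  0.005] direct xy rows>= 1
```

{"api": "move_arm", "payload": {"motion": [{"dx": -0.005,"dy": 0.014,"dz": 0.003,"roll": 0,"grip": 0.4},{"dx": 0,"dy": 0,"dz": 0,"roll": 0,"grip": -0.5},{"dx": 0,"dy": 0,"dz": 0,"roll": 0,"grip": -0.5},{"dx": 0,"dy": 0,"dz": 0,"roll": 0,"grip": -0.5},{"dx": 0,"dy": 0,"dz": 0,"roll": 0,"grip": -0.5},{"dx": 0,"dy": 0,"dz": -0.02,"roll": 0,"grip": -0.5},{"dx": 0,"dy": 0,"dz": -0.04,"roll": 0,"grip": -0.5},{"dx": 0,"dy": 0,"dz": -0.06,"roll": 0,"grip": -0.5},{"dx": 0,"dy": 0,"dz": -0.06,"roll": 0,"grip": -0.5},{"dx": 0,"dy": 0,"dz": -0.06,"roll": 0,"grip": -0.5},{"dx": 0,"dy": 0,"dz": -0.06,"roll": 0,"grip": -0.5},{"dx": 0,"dy": 0,"dz": -0.06,"roll": 0,"grip": -0.5},{"dx": 0,"dy": 0,"dz": 0,"roll": 0,"grip": -0.5}], "squeeze": 30}}

```text
t: 21.7
tcp_pos: [0.6635, 0.0351, 0.2214]
ee_rot: [[-0.972, -0.229, -0.059], [-0.232, 0.971, 0.05], [0.046, 0.063, -0.997]]
contact_force: [0.8, 0.0, -1.2]
finger_gap: 0.0396
```

```bash
python3 - <<'E'
from h import *
tilt()
plan(slot(.046,-.018,.21),BY+np.pi/2)
E
```

```text
z [-0.0593  0.0504 -0.997 ] q [-0.1376  0.6887  1.0208  0.0419  1.4979 -1.9458]
tcp [0.6635 0.0351 0.2214] gap 0.0396 F [ 0.8  0.  -1.2] t 21.7 q6 -1.95
 roll 0.3 shift [ 0.357 -0.687 -0.001] direct xy rows>= 7
```

{"api": "move_arm", "payload": {"motion": [{"dx": 0.01,"dy": -0.02,"dz": 0,"roll": 0.3,"grip": -0.5},{"dx": 0.019,"dy": -0.036,"dz": 0,"roll": 0,"grip": -0.5},{"dx": 0.019,"dy": -0.036,"dz": 0,"roll": 0,"grip": -0.5},{"dx": 0.019,"dy": -0.036,"dz": 0,"roll": 0,"grip": -0.5},{"dx": 0.019,"dy": -0.036,"dz": 0,"roll": 0,"grip": -0.5},{"dx": 0.019,"dy": -0.036,"dz": 0,"roll": 0,"grip": -0.5},{"dx": 0.019,"dy": -0.036,"dz": 0,"roll": 0,"grip": -0.5},{"dx": 0.019,"dy": -0.036,"dz": 0,"roll": 0,"grip": -0.5},{"dx": 0.019,"dy": -0.036,"dz": 0,"roll": 0,"grip": -0.5},{"dx": 0.019,"dy": -0.036,"dz": 0,"roll": 0,"grip": -0.5},{"dx": 0.019,"dy": -0.036,"dz": 0,"roll": 0,"grip": -0.5},{"dx": 0.019,"dy": -0.036,"dz": 0,"roll": 0,"grip": -0.5},{"dx": 0.019,"dy": -0.036,"dz": 0,"roll": 0,"grip": -0.5},{"dx": 0.019,"dy": -0.036,"dz": 0,"roll": 0,"grip": -0.5},{"dx": 0.019,"dy": -0.036,"dz": 0,"roll": 0,"grip": -0.5},{"dx": 0.019,"dy": -0.036,"dz": 0,"roll": 0,"grip": -0.5},{"dx": 0.019,"dy": -0.036,"dz": 0,"roll": 0,"grip": -0.5},{"dx": 0.019,"dy": -0.03,"dz": 0,"roll": 0,"grip": -0.5},{"dx": 0.01,"dy": -0.02,"dz": 0,"roll": 0,"grip": -0.5},{"dx": 0,"dy": 0,"dz": 0,"roll": 0,"grip": -0.5}]}}

```text
t: 24.2
tcp_pos: [0.5441, -0.34, 0.2053]
ee_rot: [[-0.982, -0.179, -0.066], [-0.183, 0.982, 0.052], [0.055, 0.063, -0.997]]
contact_force: [-0.2, 0.4, -0.3]
finger_gap: 0.0402
```

```bash
python3 - <<'E'
from h import *
tilt()
plan(slot(.046,-.018,.085),BY+np.pi/2); save('t2',snapshot('top'))
E
```

```text
z [-0.0656  0.0516 -0.9965] q [-0.7386  0.6581  1.1151 -0.0061  1.4517 -2.4908]
tcp [ 0.5441 -0.34    0.2053] gap 0.0402 F [-0.2  0.4 -0.3] t 24.2 q6 -2.49
 roll -0.04 shift [-0.031 -0.009  0.239] direct xy rows>= 1
```

View pics/t2.png

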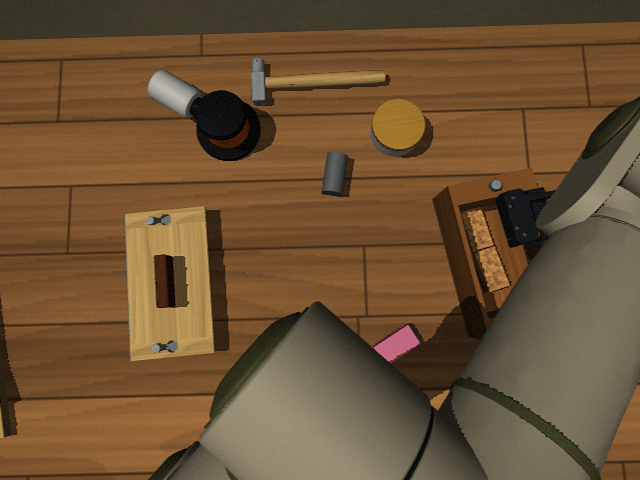

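The two corks lie flat in the box at about (483,230) and (492,270). Lower grey C beside them.

{"api": "move_arm", "payload": {"motion": [{"dx": -0.015,"dy": -0.005,"dz": 0.03,"roll": 0,"grip": -0.5},{"dx": -0.014,"dy": -0.004,"dz": 0.04,"roll": 0,"grip": -0.5},{"dx": 0,"dy": 0,"dz": 0.04,"roll": 0,"grip": -0.5},{"dx": 0,"dy": 0,"dz": 0.04,"roll": 0,"grip": -0.5},{"dx": 0,"dy": 0,"dz": 0.04,"roll": 0,"grip": -0.5},{"dx": 0,"dy": 0,"dz": 0.02,"roll": 0,"grip": -0.5},{"dx": 0,"dy": 0,"dz": 0,"roll": 0,"grip": -0.5}]}}

```text
t: 25.12
tcp_pos: [0.5546, -0.3308, 0.088]
ee_rot: [[-0.98, -0.184, -0.071], [-0.188, 0.98, 0.056], [0.059, 0.069, -0.996]]
contact_force: [0.0, -0.7, -0.7]
finger_gap: 0.0401
```

```bash
python3 - <<'E'
from h import *
plan(slot(.046,-.018,.088),BY+np.pi/2)
E
```

```text
tcp [ 0.5546 -0.3308  0.088 ] gap 0.0401 F [ 0.  -0.7 -0.7] t 25.12 q6 -2.47
 roll -0.01 shift [ 0.007 -0.008 -0.   ] direct xy rows>= 1
```

{"api": "move_arm", "payload": {"motion": [{"dx": 0.005,"dy": -0.006,"dz": 0,"roll": 0,"grip": -0.5},{"dx": 0,"dy": 0,"dz": 0,"roll": 0,"grip": 0.14},{"dx": 0,"dy": 0,"dz": 0,"roll": 0,"grip": 0.14},{"dx": 0,"dy": 0,"dz": -0.1,"roll": 0,"grip": 0.14},{"dx": 0,"dy": 0,"dz": -0.12,"roll": 0,"grip": 0.14},{"dx": 0,"dy": 0,"dz": -0.12,"roll": 0,"grip": 0.4},{"dx": 0,"dy": 0,"dz": -0.12,"roll": 0,"grip": 0.4},{"dx": 0,"dy": 0,"dz": 0,"roll": 0,"grip": 0.4}], "squeeze": 25}}

```text
t: 26.12
tcp_pos: [0.569, -0.3476, 0.3282]
ee_rot: [[-0.981, -0.184, -0.066], [-0.188, 0.981, 0.052], [0.055, 0.063, -0.996]]
contact_force: [-0.1, -0.2, -0.8]
finger_gap: 0.0617
```

```bash
python3 - <<'E'
from h import *
tilt(); p=sidefit(GREY,(.667,-.0467)); plan((p[0],p[1],.21),p[2]+np.pi/2)
E
```

```text
z [-0.0656  0.0522 -0.9965] q [-0.7222  0.6812  0.7641 -0.0043  1.78   -2.4813]
fit [ 0.6672 -0.0463 -0.1497] 0.937
tcp [ 0.5686 -0.3473  0.325 ] gap 0.0619 F [ 0.3 -0.2 -0.5] t 26.18 q6 -2.48
 roll 2.24 shift [-0.125  0.614  0.249] direct xy rows>= 6
```

{"api": "move_arm", "payload": {"motion": [{"dx": 0,"dy": 0,"dz": 0,"roll": 0.75,"grip": 0.4},{"dx": 0,"dy": 0,"dz": 0,"roll": 0.75,"grip": 0.4},{"dx": 0,"dy": 0,"dz": 0,"roll": 0.74,"grip": 0.4},{"dx": -0.008,"dy": 0.036,"dz": 0.015,"roll": 0,"grip": 0.4},{"dx": -0.008,"dy": 0.036,"dz": 0.015,"roll": 0,"grip": 0.4},{"dx": -0.008,"dy": 0.036,"dz": 0.015,"roll": 0,"grip": 0.4},{"dx": -0.008,"dy": 0.036,"dz": 0.015,"roll": 0,"grip": 0.4},{"dx": -0.008,"dy": 0.036,"dz": 0.015,"roll": 0,"grip": 0.4},{"dx": -0.008,"dy": 0.036,"dz": 0.015,"roll": 0,"grip": 0.4},{"dx": -0.008,"dy": 0.036,"dz": 0.015,"roll": 0,"grip": 0.4},{"dx": -0.008,"dy": 0.036,"dz": 0.015,"roll": 0,"grip": 0.4},{"dx": -0.008,"dy": 0.036,"dz": 0.015,"roll": 0,"grip": 0.4},{"dx": -0.008,"dy": 0.036,"dz": 0.015,"roll": 0,"grip": 0.4},{"dx": -0.008,"dy": 0.036,"dz": 0.015,"roll": 0,"grip": 0.4},{"dx": -0.008,"dy": 0.036,"dz": 0.015,"roll": 0,"grip": 0.4},{"dx": -0.008,"dy": 0.036,"dz": 0.015,"roll": 0,"grip": 0.4},{"dx": -0.008,"dy": 0.036,"dz": 0.015,"roll": 0,"grip": 0.4},{"dx": -0.008,"dy": 0.036,"dz": 0.015,"roll": 0,"grip": 0.4},{"dx": 0,"dy": 0,"dz": 0,"roll": 0,"grip": 0.4}]}}

```text
t: 28.55
tcp_pos: [0.6664, -0.064, 0.2041]
ee_rot: [[-0.984, 0.16, -0.082], [0.155, 0.986, 0.066], [0.092, 0.052, -0.994]]
contact_force: [0.1, 0.4, 0.5]
finger_gap: 0.0619
```

```bash
python3 - <<'E'
from h import *
tilt(); plan((.6672,-.0465,.033),-.16+np.pi/2); print(ray(cam('top'),(398,125),.054))
E
```

```text
z [-0.0824  0.0659 -0.9944] q [-0.2842  0.7305  0.9941  0.0402  1.5148 -1.7003]
tcp [ 0.6664 -0.064   0.2041] gap 0.0619 F [0.1 0.4 0.5] t 28.55 q6 -1.7
 roll -0.01 shift [-0.028  0.017  0.343] direct xy rows>= 1
[ 0.74778705 -0.16376164  0.054     ]
```

{"api": "move_arm", "payload": {"motion": [{"dx": -0.013,"dy": 0.009,"dz": 0.03,"roll": 0,"grip": 0.4},{"dx": -0.013,"dy": 0.008,"dz": 0.04,"roll": 0,"grip": 0.4},{"dx": 0,"dy": 0,"dz": 0.04,"roll": 0,"grip": 0.4},{"dx": 0,"dy": 0,"dz": 0.04,"roll": 0,"grip": 0.4},{"dx": 0,"dy": 0,"dz": 0.04,"roll": 0,"grip": 0.4},{"dx": 0,"dy": 0,"dz": 0.04,"roll": 0,"grip": 0.4},{"dx": 0,"dy": 0,"dz": 0.04,"roll": 0,"grip": 0.4},{"dx": 0,"dy": 0,"dz": 0.03,"roll": 0,"grip": 0.4},{"dx": 0,"dy": 0,"dz": 0.01,"roll": 0,"grip": 0.4},{"dx": 0,"dy": 0,"dz": 0,"roll": 0,"grip": 0.4}]}}

```text
t: 29.8
tcp_pos: [0.6669, -0.049, 0.0338]
ee_rot: [[-0.982, 0.165, -0.089], [0.16, 0.985, 0.067], [0.098, 0.052, -0.994]]
contact_force: [0.1, -0.0, -0.2]
finger_gap: 0.0618
```

```bash
python3 - <<'E'
from h import *
tilt(); plan((.6672,-.0465,.033),-.16+np.pi/2)
E
```

```text
z [-0.0886  0.0672 -0.9938] q [-0.2626  0.9004  1.1432  0.045   1.2017 -1.6879]
tcp [ 0.6669 -0.049   0.0338] gap 0.0618 F [ 0.1 -0.  -0.2] t 29.8 q6 -1.69
 roll -0.04 shift [0.    0.005 0.002] direct xy rows>= 1
```

{"api": "move_arm", "payload": {"motion": [{"dx": 0,"dy": 0.004,"dz": 0.002,"roll": 0,"grip": -0.5},{"dx": 0,"dy": 0,"dz": 0,"roll": 0,"grip": -0.5},{"dx": 0,"dy": 0,"dz": 0,"roll": 0,"grip": -0.5},{"dx": 0,"dy": 0,"dz": 0,"roll": 0,"grip": -0.5},{"dx": 0,"dy": 0,"dz": 0,"roll": 0,"grip": -0.5},{"dx": 0,"dy": 0,"dz": -0.02,"roll": 0,"grip": -0.5},{"dx": 0,"dy": 0,"dz": -0.04,"roll": 0,"grip": -0.5},{"dx": 0,"dy": 0,"dz": -0.06,"roll": 0,"grip": -0.5},{"dx": 0,"dy": 0,"dz": -0.06,"roll": 0,"grip": -0.5},{"dx": 0,"dy": 0,"dz": -0.06,"roll": 0,"grip": -0.5},{"dx": 0,"dy": 0,"dz": -0.06,"roll": 0,"grip": -0.5},{"dx": 0,"dy": 0,"dz": -0.06,"roll": 0,"grip": -0.5},{"dx": 0,"dy": 0,"dz": 0,"roll": 0,"grip": -0.5}], "squeeze": 30}}

```text
t: 31.42
tcp_pos: [0.6839, -0.0598, 0.2239]
ee_rot: [[-0.983, 0.165, -0.083], [0.16, 0.985, 0.065], [0.092, 0.051, -0.994]]
contact_force: [-0.5, 0.1, -1.1]
finger_gap: 0.0397
```

```bash
python3 - <<'E'
from h import *
tilt()
plan(slot(-.046,-.018,.22),BY+np.pi/2)
E
```

```text
z [-0.0825  0.0654 -0.9944] q [-0.2711  0.7639  0.8846  0.0409  1.5903 -1.6789]
tcp [ 0.6839 -0.0598  0.2239] gap 0.0397 F [-0.5  0.1 -1.1] t 31.43 q6 -1.68
 roll -2.36 shift [ 0.546 -0.492  0.006] direct xy rows>= 7
```

{"api": "move_arm", "payload": {"motion": [{"dx": 0,"dy": 0,"dz": 0,"roll": -0.3,"grip": -0.5},{"dx": 0,"dy": 0,"dz": 0,"roll": -0.3,"grip": -0.5},{"dx": 0,"dy": 0,"dz": 0,"roll": -0.3,"grip": -0.5},{"dx": 0,"dy": 0,"dz": 0,"roll": -0.3,"grip": -0.5},{"dx": 0,"dy": 0,"dz": 0,"roll": -0.3,"grip": -0.5},{"dx": 0,"dy": 0,"dz": 0,"roll": -0.3,"grip": -0.5},{"dx": 0,"dy": 0,"dz": 0,"roll": -0.3,"grip": -0.5},{"dx": 0,"dy": 0,"dz": 0,"roll": -0.26,"grip": -0.5}]}}

```text
t: 32.42
tcp_pos: [0.6803, -0.0584, 0.2116]
ee_rot: [[-0.976, -0.196, -0.099], [-0.203, 0.977, 0.07], [0.083, 0.088, -0.993]]
contact_force: [0.3, -0.4, -1.6]
finger_gap: 0.0397
```

```bash
python3 - <<'E'
from h import *
tilt()
plan(slot(-.046,-.018,.22),BY+np.pi/2)
E
```

```text
z [-0.0989  0.0698 -0.9926] q [-0.2706  0.7706  0.9052  0.0409  1.5801 -2.0447]
tcp [ 0.6803 -0.0584  0.2116] gap 0.0397 F [ 0.3 -0.4 -1.6] t 32.42 q6 -2.04
 roll 0.07 shift [ 0.542 -0.493 -0.015] direct xy rows>= 7
```

{"api": "move_arm", "payload": {"motion": [{"dx": 0.04,"dy": -0.036,"dz": -0.003,"roll": 0,"grip": -0.5},{"dx": 0.08,"dy": -0.072,"dz": -0.003,"roll": 0,"grip": -0.5},{"dx": 0.08,"dy": -0.072,"dz": -0.003,"roll": 0,"grip": -0.5},{"dx": 0.08,"dy": -0.072,"dz": -0.003,"roll": 0,"grip": -0.5},{"dx": 0.08,"dy": -0.072,"dz": -0.003,"roll": 0,"grip": -0.5},{"dx": 0.08,"dy": -0.072,"dz": -0.003,"roll": 0,"grip": -0.5},{"dx": 0.04,"dy": -0.036,"dz": -0.003,"roll": 0,"grip": -0.5},{"dx": 0,"dy": 0,"dz": 0,"roll": 0,"grip": -0.5},{"dx": 0,"dy": 0,"dz": 0,"roll": 0,"grip": -0.5}]}}

```text
t: 33.55
tcp_pos: [0.4802, -0.3225, 0.2107]
ee_rot: [[-0.974, -0.197, -0.113], [-0.206, 0.975, 0.079], [0.095, 0.101, -0.99]]
contact_force: [0.2, -0.0, -1.5]
finger_gap: 0.0394
```

```bash
python3 - <<'E'
from h import *
tilt()
plan(slot(-.046,-.018,.095),BY+np.pi/2)
E
```

```text
z [-0.1131  0.0794 -0.9904] q [-0.7845  0.54    1.3001 -0.0239  1.4381 -2.5546]
tcp [ 0.4802 -0.3225  0.2107] gap 0.0394 F [ 0.2 -0.  -1.5] t 33.55 q6 -2.55
 roll 0.08 shift [ 0.026 -0.075  0.229] direct xy rows>= 1
```

{"api": "move_arm", "payload": {"motion": [{"dx": 0.013,"dy": -0.037,"dz": 0.05,"roll": 0,"grip": -0.5},{"dx": 0.013,"dy": -0.036,"dz": 0.06,"roll": 0,"grip": -0.5},{"dx": 0,"dy": 0,"dz": 0.06,"roll": 0,"grip": -0.5},{"dx": 0,"dy": 0,"dz": 0.03,"roll": 0,"grip": -0.5},{"dx": 0,"dy": 0,"dz": 0,"roll": 0,"grip": -0.5}]}}

```text
t: 34.17
tcp_pos: [0.4668, -0.3483, 0.1054]
ee_rot: [[-0.972, -0.205, -0.113], [-0.214, 0.974, 0.079], [0.094, 0.101, -0.99]]
contact_force: [0.0, 0.3, -0.5]
finger_gap: 0.0395
```

```bash
python3 - <<'E'
from h import *
plan(slot(-.046,-.018,.095),BY+np.pi/2)
E
```

```text
tcp [ 0.4668 -0.3483  0.1054] gap 0.0395 F [ 0.   0.3 -0.5] t 34.17 q6 -2.6
 roll 0.14 shift [ 0.01  -0.008  0.021] direct xy rows>= 1
```

{"api": "move_arm", "payload": {"motion": [{"dx": 0.01,"dy": -0.004,"dz": 0.018,"roll": 0,"grip": -0.5},{"dx": 0,"dy": 0,"dz": 0,"roll": 0,"grip": 0.14},{"dx": 0,"dy": 0,"dz": 0,"roll": 0,"grip": 0.14},{"dx": 0,"dy": 0,"dz": -0.08,"roll": 0,"grip": 0.14},{"dx": 0,"dy": 0,"dz": -0.12,"roll": 0,"grip": 0.14},{"dx": 0,"dy": 0,"dz": -0.12,"roll": 0,"grip": 0.4},{"dx": 0,"dy": 0,"dz": 0,"roll": 0,"grip": 0.4}], "squeeze": 25}}

```text
t: 35.05
tcp_pos: [0.4805, -0.3638, 0.2644]
ee_rot: [[-0.973, -0.206, -0.108], [-0.214, 0.974, 0.074], [0.09, 0.095, -0.991]]
contact_force: [-0.5, 0.1, -0.6]
finger_gap: 0.0616
```

```bash
python3 - <<'E'
from h import *
tilt(); plan((.47,-.12,.21),BY+np.pi/2); plan((.47,-.12,.05),BY+np.pi/2)
E
```

```text
z [-0.108   0.0738 -0.9914] q [-0.8308  0.5552  1.1348 -0.03    1.5794 -2.6126]
tcp [ 0.4805 -0.3638  0.2644] gap 0.0616 F [-0.5  0.1 -0.6] t 35.05 q6 -2.61
 roll 0.14 shift [-0.084  0.471  0.146] direct xy rows>= 4
tcp [ 0.4805 -0.3638  0.2644] gap 0.0616 F [-0.5  0.1 -0.6] t 35.05 q6 -2.61
 roll 0.14 shift [-0.113  0.441  0.463] direct xy rows>= 4
```

{"api": "move_arm", "payload": {"motion": [{"dx": -0.016,"dy": 0.09,"dz": 0.01,"roll": 0,"grip": -1},{"dx": -0.016,"dy": 0.09,"dz": 0.01,"roll": 0,"grip": -1},{"dx": -0.016,"dy": 0.09,"dz": 0.03,"roll": 0,"grip": -1},{"dx": -0.016,"dy": 0.09,"dz": 0.04,"roll": 0,"grip": -1},{"dx": -0.016,"dy": 0.09,"dz": 0.04,"roll": 0,"grip": -1},{"dx": 0,"dy": 0,"dz": 0.06,"roll": 0,"grip": -1},{"dx": 0,"dy": 0,"dz": 0.06,"roll": 0,"grip": -1},{"dx": 0,"dy": 0,"dz": 0,"roll": 0,"grip": -1},{"dx": 0,"dy": 0,"dz": 0,"roll": 0,"grip": -1}], "squeeze": 10}}

```text
t: 36.17
tcp_pos: [0.4564, -0.1182, 0.1524]
ee_rot: [[-0.973, -0.205, -0.11], [-0.214, 0.974, 0.075], [0.091, 0.097, -0.991]]
contact_force: [-0.3, -0.1, -0.0]
finger_gap: 0.0007
```

```bash
python3 - <<'E'
from h import *
tilt(); plan((.47,-.12,.025),BY+np.pi/2)
a=snapshot('top');b=snapshot('side'); save('c3',np.vstack([a[150:360,400:600],b[100:210,280:480]]).repeat(2,0).repeat(2,1)[:600])
E
```

```text
z [-0.1096  0.0752 -0.9911] q [-0.5088  0.3774  1.7187  0.0133  1.1783 -2.2972]
tcp [ 0.4564 -0.1182  0.1524] gap 0.0007 F [-0.3 -0.1 -0. ] t 36.17 q6 -2.3
 roll 0.14 shift [-0.05  -0.033  0.249] direct xy rows>= 1
```

View pics/c3.png

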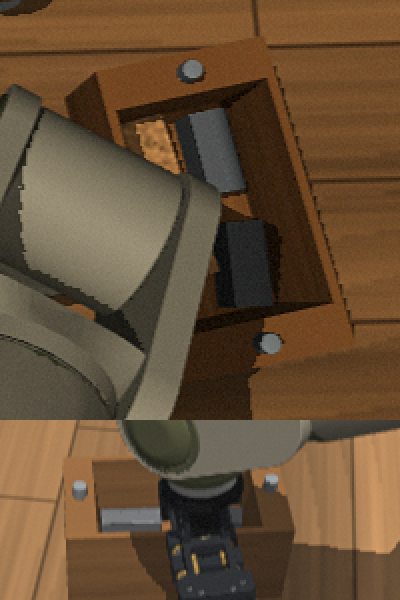

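All four blocks are in the box, with one grey on its side and well below the rim. The tool has picked up about 7.6° of tilt, so before the cover I'll try a light press of closed fingertips on free bench to take it out.

{"api": "move_arm", "payload": {"motion": [{"dx": -0.02,"dy": -0.01,"dz": 0.07,"roll": 0,"grip": -1},{"dx": -0.02,"dy": 0,"dz": 0.07,"roll": 0,"grip": -1},{"dx": 0,"dy": 0,"dz": 0.06,"roll": 0,"grip": -1},{"dx": 0,"dy": 0,"dz": 0.03,"roll": 0,"grip": -1},{"dx": 0,"dy": 0,"dz": 0.015,"roll": 0,"grip": -1},{"dx": 0,"dy": 0,"dz": 0.01,"roll": 0,"grip": -1}], "squeeze": 10}}

```text
t: 37.02
tcp_pos: [0.4676, -0.1123, 0.0253]
ee_rot: [[-0.974, -0.204, -0.098], [-0.211, 0.975, 0.069], [0.081, 0.088, -0.993]]
contact_force: [-0.8, 0.2, -0.6]
finger_gap: 0.0008
```

```bash
python3 - <<'E'
from h import *
tilt(); plan((.47,-.12,.025),BY+np.pi/2)
E
```

```text
z [-0.0981  0.0691 -0.9928] q [-0.4873  0.597   1.7836  0.0197  0.8804 -2.2817]
tcp [ 0.4676 -0.1123  0.0253] gap 0.0008 F [-0.8  0.2 -0.6] t 37.02 q6 -2.28
 roll 0.13 shift [-0.002 -0.016 -0.001] direct xy rows>= 1
```

{"api": "move_arm", "payload": {"motion": [{"dx": 0,"dy": 0,"dz": 0.008,"roll": 0,"grip": -1},{"dx": 0,"dy": 0,"dz": 0.008,"roll": 0,"grip": -1},{"dx": 0,"dy": 0,"dz": 0.008,"roll": 0,"grip": -1},{"dx": 0,"dy": 0,"dz": 0.008,"roll": 0,"grip": -1}], "squeeze": 10}}

```text
t: 37.52
tcp_pos: [0.4678, -0.1122, 0.0226]
ee_rot: [[-0.974, -0.207, -0.096], [-0.213, 0.975, 0.066], [0.08, 0.085, -0.993]]
contact_force: [-15.4, 4.5, 47.5]
finger_gap: 0.0004
```

```bash
python3 - <<'E'
from h import *
tilt(); plan((.47,-.12,.025),BY+np.pi/2)
E
```

```text
z [-0.0961  0.0664 -0.9932] q [-0.4864  0.6013  1.7857  0.0181  0.8709 -2.282 ]
tcp [ 0.4678 -0.1122  0.0226] gap 0.0004 F [-15.4   4.5  47.5] t 37.52 q6 -2.28
 roll 0.15 shift [-0.001 -0.016 -0.006] direct xy rows>= 1
```

{"api": "move_arm", "payload": {"motion": [{"dx": 0,"dy": 0,"dz": -0.02,"roll": 0,"grip": -1},{"dx": 0,"dy": 0,"dz": -0.12,"roll": 0,"grip": -1},{"dx": 0,"dy": 0,"dz": -0.12,"roll": 0,"grip": -1},{"dx": 0,"dy": 0,"dz": -0.12,"roll": 0,"grip": -1},{"dx": 0,"dy": 0,"dz": 0,"roll": 0,"grip": -1}], "squeeze": 10}}

```text
t: 38.15
tcp_pos: [0.487, -0.1257, 0.2214]
ee_rot: [[-0.974, -0.207, -0.09], [-0.213, 0.975, 0.063], [0.075, 0.08, -0.994]]
contact_force: [-0.3, 0.0, -1.2]
finger_gap: 0.0004
```

```bash
python3 - <<'E'
from h import *
tilt(); s=telemetry.read_state(); print(s['tcp_pos'],s['joint_velocities'].round(3))
E
```

```text
z [-0.0898  0.063  -0.994 ] q [-0.4919  0.3505  1.5556  0.0134  1.3447 -2.2787]
[ 0.48702129 -0.12566237  0.22138277] [-0.001  0.039  0.083  0.002 -0.013  0.003]
```

{"api": "move_arm", "payload": {"motion": [{"dx": 0,"dy": 0,"dz": 0,"roll": 0,"grip": -1},{"dx": 0,"dy": 0,"dz": 0,"roll": 0,"grip": -1},{"dx": 0,"dy": 0,"dz": 0.1,"roll": 0,"grip": -1},{"dx": 0,"dy": 0,"dz": 0.1,"roll": 0,"grip": -1},{"dx": 0,"dy": 0,"dz": 0,"roll": 0,"grip": -1},{"dx": 0,"dy": 0,"dz": 0,"roll": 0,"grip": -1}]}}

```text
t: 38.9
tcp_pos: [0.4766, -0.1186, 0.1174]
ee_rot: [[-0.974, -0.207, -0.094], [-0.213, 0.975, 0.065], [0.078, 0.084, -0.993]]
contact_force: [-0.1, 0.4, -0.1]
finger_gap: 0.0005
```

```bash
python3 - <<'E'
from h import *
tilt(); s=telemetry.read_state(); print(s['tcp_pos'],s['joint_velocities'].round(3))
E
```

```text
z [-0.094   0.0652 -0.9934] q [-0.4893  0.4564  1.7042  0.0151  1.095  -2.2799]
[ 0.47660216 -0.11861216  0.11738149] [-0.     0.015  0.019  0.001 -0.001  0.002]
```

{"api": "move_arm", "payload": {"motion": [{"dx": -0.06,"dy": 0,"dz": 0,"roll": 0,"grip": -1},{"dx": -0.06,"dy": 0,"dz": 0,"roll": 0,"grip": -1},{"dx": 0,"dy": 0,"dz": 0.0,"roll": 0,"grip": -1},{"dx": 0,"dy": 0,"dz": 0,"roll": 0,"grip": -1}]}}

```text
t: 39.4
tcp_pos: [0.5386, -0.107, 0.1189]
ee_rot: [[-0.975, -0.207, -0.086], [-0.212, 0.975, 0.062], [0.072, 0.078, -0.994]]
contact_force: [0.5, 0.3, -0.4]
finger_gap: 0.0003
```

```bash
python3 - <<'E'
from h import *
tilt(); s=telemetry.read_state(); print(s['tcp_pos'],s['joint_velocities'].round(3))
E
```

```text
z [-0.0864  0.0616 -0.9944] q [-0.4185  0.5584  1.5283  0.0231  1.1592 -2.2113]
[ 0.53857068 -0.10700383  0.11893534] [ 0.002 -0.003 -0.017  0.     0.005  0.001]
```

{"api": "move_arm", "payload": {"motion": [{"dx": 0.06,"dy": 0,"dz": 0,"roll": 0,"grip": -1},{"dx": 0.06,"dy": 0,"dz": 0,"roll": 0,"grip": -1},{"dx": 0,"dy": 0,"dz": 0.0,"roll": 0,"grip": -1},{"dx": 0,"dy": 0,"dz": 0,"roll": 0,"grip": -1}]}}

```text
t: 39.9
tcp_pos: [0.4778, -0.1209, 0.1259]
ee_rot: [[-0.975, -0.206, -0.083], [-0.211, 0.976, 0.06], [0.069, 0.076, -0.995]]
contact_force: [-0.2, 0.2, -0.8]
finger_gap: 0.0003
```

```bash
python3 - <<'E'
from h import *
tilt(); s=telemetry.read_state(); print(s['tcp_pos'],s['joint_velocities'].round(3))
E
```

```text
z [-0.0832  0.0599 -0.9947] q [-0.4925  0.4416  1.6996  0.0151  1.1023 -2.2812]
[ 0.47775261 -0.12093765  0.12594097] [-0.009 -0.015  0.014 -0.002  0.002 -0.003]
```

Fast in-out strokes along the tool's x axis reduce the tilt, so I'll repeat them.

{"api": "move_arm", "payload": {"motion": [{"dx": -0.06,"dy": 0,"dz": 0,"roll": 0,"grip": -1},{"dx": -0.06,"dy": 0,"dz": 0,"roll": 0,"grip": -1},{"dx": 0,"dy": 0,"dz": 0,"roll": 0,"grip": -1},{"dx": 0.06,"dy": 0,"dz": 0,"roll": 0,"grip": -1},{"dx": 0.06,"dy": 0,"dz": 0,"roll": 0,"grip": -1},{"dx": 0,"dy": 0,"dz": 0,"roll": 0,"grip": -1},{"dx": -0.06,"dy": 0,"dz": 0,"roll": 0,"grip": -1},{"dx": -0.06,"dy": 0,"dz": 0,"roll": 0,"grip": -1},{"dx": 0,"dy": 0,"dz": 0,"roll": 0,"grip": -1},{"dx": 0.06,"dy": 0,"dz": 0,"roll": 0,"grip": -1},{"dx": 0.06,"dy": 0,"dz": 0,"roll": 0,"grip": -1},{"dx": 0,"dy": 0,"dz": 0,"roll": 0,"grip": -1},{"dx": -0.06,"dy": 0,"dz": 0,"roll": 0,"grip": -1},{"dx": -0.06,"dy": 0,"dz": 0,"roll": 0,"grip": -1},{"dx": 0,"dy": 0,"dz": 0,"roll": 0,"grip": -1},{"dx": 0.06,"dy": 0,"dz": 0,"roll": 0,"grip": -1},{"dx": 0.06,"dy": 0,"dz": 0,"roll": 0,"grip": -1},{"dx": 0,"dy": 0,"dz": 0,"roll": 0,"grip": -1},{"dx": 0,"dy": 0,"dz": 0,"roll": 0,"grip": -1}]}}

```text
t: 42.28
tcp_pos: [0.4792, -0.1202, 0.1261]
ee_rot: [[-0.975, -0.207, -0.081], [-0.212, 0.976, 0.059], [0.067, 0.074, -0.995]]
contact_force: [0.1, 0.4, -0.1]
finger_gap: 0.0001
```

```bash
python3 - <<'E'
from h import *
tilt(); s=telemetry.read_state(); print(s['tcp_pos'])
E
```

```text
z [-0.0809  0.0586 -0.995 ] q [-0.4898  0.4424  1.6976  0.0153  1.1008 -2.2796]
[ 0.47915151 -0.12017731  0.12612246]
```

```bash
python3 - <<'E'
from h import *
plan((.3,.42,.25),.0718+np.pi/2)
E
```

```text
tcp [ 0.4792 -0.1202  0.1261] gap 0.0001 F [ 0.1  0.4 -0.1] t 42.27 q6 -2.28
 roll 0.91 shift [ 0.293  1.117 -0.154] direct xy rows>= 10
```

{"api": "move_arm", "payload": {"motion": [{"dx": 0,"dy": 0,"dz": -0.05,"roll": 0.45,"grip": 0},{"dx": 0,"dy": 0,"dz": -0.05,"roll": 0.45,"grip": 0},{"dx": 0.024,"dy": 0.093,"dz": -0.01,"roll": 0,"grip": 0},{"dx": 0.024,"dy": 0.093,"dz": -0.01,"roll": 0,"grip": 0},{"dx": 0.024,"dy": 0.093,"dz": -0.01,"roll": 0,"grip": 0},{"dx": 0.024,"dy": 0.093,"dz": -0.01,"roll": 0,"grip": 0},{"dx": 0.024,"dy": 0.093,"dz": -0.01,"roll": 0,"grip": 0},{"dx": 0.024,"dy": 0.093,"dz": -0.01,"roll": 0,"grip": 0},{"dx": 0.024,"dy": 0.093,"dz": -0.01,"roll": 0,"grip": 0},{"dx": 0.024,"dy": 0.093,"dz": -0.01,"roll": 0,"grip": 0},{"dx": 0.024,"dy": 0.093,"dz": -0.01,"roll": 0,"grip": 0},{"dx": 0.024,"dy": 0.093,"dz": -0.01,"roll": 0,"grip": 0},{"dx": 0.024,"dy": 0.093,"dz": -0.01,"roll": 0,"grip": 0},{"dx": 0.0,"dy": 0.0,"dz": 0,"roll": 0,"grip": 0},{"dx": 0.0,"dy": 0.0,"dz": 0,"roll": 0,"grip": 0}]}}

```text
t: 44.15
tcp_pos: [0.3201, 0.393, 0.2791]
ee_rot: [[-0.994, -0.074, -0.075], [-0.079, 0.995, 0.061], [0.07, 0.066, -0.995]]
contact_force: [-0.5, -0.3, 0.1]
finger_gap: 0.0444
```

```bash
python3 - <<'E'
from h import *
tilt(); plan((.45,.25,.22),.0718+np.pi/2)
E
```

```text
z [-0.0753  0.0607 -0.9953] q [ 0.6129  0.2612  1.5206  0.0947  1.3873 -1.0534]
tcp [0.3201 0.393  0.2791] gap 0.0444 F [-0.5 -0.3  0.1] t 44.15 q6 -1.05
 roll 0.02 shift [-0.245 -0.311  0.081] direct xy rows>= 4
```

{"api": "move_arm", "payload": {"motion": [{"dx": 0,"dy": 0,"dz": 0,"roll": 0.8,"grip": 0},{"dx": 0,"dy": 0,"dz": 0,"roll": 0.8,"grip": 0},{"dx": 0,"dy": 0,"dz": 0,"roll": 0.8,"grip": 0},{"dx": 0,"dy": 0,"dz": 0,"roll": 0.8,"grip": 0},{"dx": 0,"dy": 0,"dz": 0,"roll": 0.8,"grip": 0},{"dx": 0,"dy": 0,"dz": 0,"roll": 0.8,"grip": 0},{"dx": 0,"dy": 0,"dz": 0,"roll": -0.8,"grip": 0},{"dx": 0,"dy": 0,"dz": 0,"roll": -0.8,"grip": 0},{"dx": 0,"dy": 0,"dz": 0,"roll": -0.8,"grip": 0},{"dx": 0,"dy": 0,"dz": 0,"roll": -0.8,"grip": 0},{"dx": 0,"dy": 0,"dz": 0,"roll": -0.8,"grip": 0},{"dx": 0,"dy": 0,"dz": 0,"roll": -0.8,"grip": 0}]}}

```text
t: 45.65
tcp_pos: [0.3275, 0.3827, 0.2771]
ee_rot: [[-0.996, -0.054, -0.077], [-0.058, 0.997, 0.058], [0.074, 0.062, -0.995]]
contact_force: [0.5, 0.2, 0.3]
finger_gap: 0.0442
```

```bash
python3 - <<'E'
from h import *
tilt(); plan((.45,.25,.22),.0718+np.pi/2)
E
```

```text
z [-0.077   0.0583 -0.9953] q [ 0.5877  0.2583  1.5296  0.0929  1.3864 -1.0579]
tcp [0.3275 0.3827 0.2771] gap 0.0442 F [0.5 0.2 0.3] t 45.65 q6 -1.06
 roll -0.12 shift [-0.232 -0.289  0.079] direct xy rows>= 4
```

{"api": "move_arm", "payload": {"motion": [{"dx": 0.035,"dy": -0.07,"dz": 0,"roll": 0,"grip": 0},{"dx": 0.035,"dy": -0.07,"dz": 0,"roll": 0,"grip": 0},{"dx": 0.035,"dy": -0.07,"dz": 0,"roll": 0,"grip": 0},{"dx": 0.035,"dy": -0.07,"dz": 0,"roll": 0,"grip": 0},{"dx": 0.035,"dy": -0.07,"dz": 0,"roll": 0,"grip": 0},{"dx": 0,"dy": 0,"dz": 0,"roll": 0,"grip": 0},{"dx": 0,"dy": 0,"dz": 0,"roll": 0,"grip": 0}]}}

```text
t: 46.52
tcp_pos: [0.2494, 0.1941, 0.2713]
ee_rot: [[-0.996, -0.045, -0.076], [-0.049, 0.997, 0.058], [0.073, 0.062, -0.995]]
contact_force: [0.3, -0.1, -1.0]
finger_gap: 0.0438
```

```bash
python3 - <<'E'
from h import *
tilt(); print(telemetry.read_state()['tcp_pos'],telemetry.read_state()['tau'].round(1))
E
```

```text
z [-0.0755  0.058  -0.9955] q [ 0.2275 -0.1707  1.9956  0.075   1.3779 -1.4071]
[0.24936078 0.19414066 0.27129106] [ -0.3 -17.2 -24.6   0.2   0.3  -0. ]
```

{"api": "move_arm", "payload": {"motion": [{"dx": 0,"dy": 0,"dz": 0,"roll": 0.3,"grip": 0},{"dx": 0,"dy": 0,"dz": 0,"roll": -0.3,"grip": 0},{"dx": 0,"dy": 0,"dz": 0,"roll": 0.3,"grip": 0},{"dx": 0,"dy": 0,"dz": 0,"roll": -0.3,"grip": 0},{"dx": 0,"dy": 0,"dz": 0,"roll": 0.3,"grip": 0},{"dx": 0,"dy": 0,"dz": 0,"roll": -0.3,"grip": 0},{"dx": 0,"dy": 0,"dz": 0,"roll": 0.3,"grip": 0},{"dx": 0,"dy": 0,"dz": 0,"roll": -0.3,"grip": 0}]}}

```text
t: 47.52
tcp_pos: [0.2528, 0.1981, 0.2705]
ee_rot: [[-0.996, -0.048, -0.079], [-0.053, 0.997, 0.058], [0.076, 0.062, -0.995]]
contact_force: [0.0, -0.3, -0.2]
finger_gap: 0.0442
```

```bash
python3 - <<'E'
from h import *
tilt(); print(telemetry.read_state()['tcp_pos'],telemetry.read_state()['tau'].round(1))
E
```

```text
z [-0.0789  0.0578 -0.9952] q [ 0.2371 -0.1549  1.985   0.0762  1.3754 -1.4016]
[0.25279242 0.1980751  0.2705497 ] [ -0.1 -17.5 -24.8   0.2   0.3   0.8]
```

```bash
python3 - <<'E'
from h import *
print(slot(0,.069,.2)); plan(slot(0,.069,.2),BY+np.pi/2)
E
```

```text
(np.float64(0.4906720694590214), np.float64(-0.2584029189563752), 0.2)
tcp [0.2528 0.1981 0.2705] gap 0.0442 F [ 0.  -0.3 -0.2] t 47.52 q6 -1.4
 roll -0.92 shift [-0.302 -0.993  0.05 ] direct xy rows>= 9
```

The box's side wall is fixed and vertical, so clamping it with the jaws should square up the tool. I'm going there.

{"api": "move_arm", "payload": {"motion": [{"dx": 0,"dy": 0,"dz": 0,"roll": -0.46,"grip": 0},{"dx": 0,"dy": 0,"dz": 0,"roll": -0.46,"grip": 0},{"dx": -0.027,"dy": -0.083,"dz": 0,"roll": 0,"grip": 0},{"dx": -0.027,"dy": -0.083,"dz": 0,"roll": 0,"grip": 0},{"dx": -0.027,"dy": -0.083,"dz": 0,"roll": 0,"grip": 0},{"dx": -0.027,"dy": -0.083,"dz": 0,"roll": 0,"grip": 0},{"dx": -0.027,"dy": -0.083,"dz": 0,"roll": 0,"grip": 0},{"dx": -0.027,"dy": -0.083,"dz": 0,"roll": 0,"grip": 0},{"dx": -0.027,"dy": -0.083,"dz": 0,"roll": 0,"grip": 0},{"dx": -0.027,"dy": -0.083,"dz": 0,"roll": 0,"grip": 0},{"dx": -0.027,"dy": -0.083,"dz": 0,"roll": 0,"grip": 0},{"dx": -0.027,"dy": -0.083,"dz": 0,"roll": 0,"grip": 0},{"dx": -0.02,"dy": -0.06,"dz": 0,"roll": 0,"grip": 0},{"dx": 0,"dy": 0,"dz": 0,"roll": 0,"grip": 0},{"dx": 0,"dy": 0,"dz": 0,"roll": 0,"grip": 0}]}}

```text
t: 49.4
tcp_pos: [0.4977, -0.2159, 0.2207]
ee_rot: [[-0.976, -0.201, -0.084], [-0.207, 0.976, 0.062], [0.069, 0.078, -0.995]]
contact_force: [0.2, 0.6, -0.2]
finger_gap: 0.0444
```

```bash
python3 - <<'E'
from h import *
tilt(); plan(slot(0,.069,.16),BY+np.pi/2)
E
```

```text
z [-0.0839  0.0622 -0.9945] q [-6.2580e-01  4.3490e-01  1.4339e+00  1.3000e-03  1.3774e+00 -2.4030e+00]
tcp [ 0.4977 -0.2159  0.2207] gap 0.0444 F [ 0.2  0.6 -0.2] t 49.4 q6 -2.4
 roll 0.11 shift [ 0.021 -0.09   0.117] direct xy rows>= 1
```

{"api": "move_arm", "payload": {"motion": [{"dx": 0.01,"dy": -0.045,"dz": 0.02,"roll": 0.1,"grip": 0},{"dx": 0.01,"dy": -0.045,"dz": 0.03,"roll": 0,"grip": 0},{"dx": 0,"dy": 0,"dz": 0.04,"roll": 0,"grip": 0},{"dx": 0,"dy": 0,"dz": 0.025,"roll": 0,"grip": 0},{"dx": 0,"dy": 0,"dz": 0,"roll": 0,"grip": 0}]}}

```text
t: 50.02
tcp_pos: [0.4904, -0.2621, 0.1562]
ee_rot: [[-0.979, -0.186, -0.085], [-0.191, 0.98, 0.063], [0.072, 0.078, -0.994]]
contact_force: [0.9, -0.7, -0.8]
finger_gap: 0.0441
```

```bash
python3 - <<'E'
from h import *
tilt(); plan(slot(0,.069,.118),BY+np.pi/2)
E
```

```text
z [-0.0849  0.0626 -0.9944] q [-0.6988  0.5296  1.4659 -0.007   1.2517 -2.4571]
tcp [ 0.4904 -0.2621  0.1562] gap 0.0441 F [ 0.9 -0.7 -0.8] t 50.02 q6 -2.46
 roll 0.0 shift [-0.007  0.001  0.076] direct xy rows>= 1
```

{"api": "move_arm", "payload": {"motion": [{"dx": -0.004,"dy": 0.001,"dz": 0.03,"roll": 0,"grip": 0},{"dx": 0,"dy": 0,"dz": 0.03,"roll": 0,"grip": 0},{"dx": 0,"dy": 0,"dz": 0.012,"roll": 0,"grip": 0},{"dx": 0,"dy": 0,"dz": 0,"roll": 0,"grip": -1},{"dx": 0,"dy": 0,"dz": 0,"roll": 0,"grip": -1},{"dx": 0,"dy": 0,"dz": 0,"roll": 0,"grip": -1},{"dx": 0,"dy": 0,"dz": 0,"roll": 0,"grip": -1},{"dx": 0,"dy": 0,"dz": 0,"roll": 0,"grip": -1}], "squeeze": 40}}

```text
t: 51.02
tcp_pos: [0.49, -0.2603, 0.1191]
ee_rot: [[-0.979, -0.187, -0.082], [-0.192, 0.98, 0.058], [0.069, 0.072, -0.995]]
contact_force: [-0.1, 2.5, -1.4]
finger_gap: 0.0079
```

```bash
python3 - <<'E'
from h import *
tilt(); plan(slot(0,.069,.118),BY+np.pi/2)
E
```

```text
z [-0.0818  0.058  -0.995 ] q [-0.6961  0.57    1.5075 -0.0086  1.1642 -2.454 ]
tcp [ 0.49   -0.2603  0.1191] gap 0.0079 F [-0.1  2.5 -1.4] t 51.02 q6 -2.45
 roll 0.01 shift [-0.002  0.003  0.002] direct xy rows>= 1
```

{"api": "move_arm", "payload": {"motion": [{"dx": 0,"dy": 0,"dz": 0,"roll": 0,"grip": -1},{"dx": 0,"dy": 0,"dz": 0,"roll": 0,"grip": -1},{"dx": 0,"dy": 0,"dz": 0,"roll": 0,"grip": -1},{"dx": 0,"dy": 0,"dz": 0,"roll": 0,"grip": -1},{"dx": 0,"dy": 0,"dz": 0,"roll": 0,"grip": -1},{"dx": 0,"dy": 0,"dz": 0,"roll": 0,"grip": -1},{"dx": 0,"dy": 0,"dz": 0,"roll": 0,"grip": -1},{"dx": 0,"dy": 0,"dz": 0,"roll": 0,"grip": -1}], "squeeze": 60}}

```text
t: 52.02
tcp_pos: [0.49, -0.2602, 0.1191]
ee_rot: [[-0.979, -0.187, -0.082], [-0.192, 0.98, 0.058], [0.069, 0.072, -0.995]]
contact_force: [-0.9, -0.1, -2.7]
finger_gap: 0.0076
```

```bash
python3 - <<'E'
from h import *
tilt(); print(telemetry.read_state()['contact_force'],telemetry.read_state()['tcp_pos'])
E
```

```text
z [-0.0818  0.0576 -0.995 ] q [-0.6959  0.5699  1.5077 -0.009   1.1639 -2.4539]
[-0.85457242 -0.12806041 -2.68007799] [ 0.4900077  -0.26020687  0.11907324]
```

{"api": "move_arm", "payload": {"motion": [{"dx": 0,"dy": 0.003,"dz": 0,"roll": 0,"grip": -1},{"dx": 0,"dy": 0.003,"dz": 0,"roll": 0,"grip": -1},{"dx": 0,"dy": 0.003,"dz": 0,"roll": 0,"grip": -1},{"dx": 0,"dy": 0.003,"dz": 0,"roll": 0,"grip": -1},{"dx": 0,"dy": 0.003,"dz": 0,"roll": 0,"grip": -1},{"dx": 0,"dy": 0.003,"dz": 0,"roll": 0,"grip": -1}]}}

```text
t: 52.78
tcp_pos: [0.4899, -0.2599, 0.1191]
ee_rot: [[-0.98, -0.186, -0.073], [-0.19, 0.981, 0.038], [0.065, 0.052, -0.997]]
contact_force: [2.4, -9.1, -7.0]
finger_gap: 0.0077
```

```bash
python3 - <<'E'
from h import *
tilt(); print(telemetry.read_state()['contact_force'],telemetry.read_state()['tcp_pos'])
E
```

```text
z [-0.0733  0.0384 -0.9966] q [-0.6919  0.5617  1.5206 -0.0189  1.1405 -2.4436]
[ 2.43482012 -9.07671879 -6.97673988] [ 0.48986852 -0.2598818   0.11911289]
```

Pushing sideways while clamped to the wall rotates the tool back towards vertical, with only about 9 N. I'll continue, adding x as well.

{"api": "move_arm", "payload": {"motion": [{"dx": 0.002,"dy": 0.003,"dz": 0,"roll": 0,"grip": -1},{"dx": 0.002,"dy": 0.003,"dz": 0,"roll": 0,"grip": -1},{"dx": 0.002,"dy": 0.003,"dz": 0,"roll": 0,"grip": -1},{"dx": 0.002,"dy": 0.003,"dz": 0,"roll": 0,"grip": -1},{"dx": 0.002,"dy": 0.003,"dz": 0,"roll": 0,"grip": -1},{"dx": 0.002,"dy": 0.003,"dz": 0,"roll": 0,"grip": -1},{"dx": 0.002,"dy": 0.003,"dz": 0,"roll": 0,"grip": -1},{"dx": 0.002,"dy": 0.003,"dz": 0,"roll": 0,"grip": -1},{"dx": 0.002,"dy": 0.003,"dz": 0,"roll": 0,"grip": -1},{"dx": 0.002,"dy": 0.003,"dz": 0,"roll": 0,"grip": -1}]}}

```text
t: 54.02
tcp_pos: [0.4891, -0.2594, 0.1192]
ee_rot: [[-0.982, -0.184, -0.034], [-0.185, 0.983, 0.007], [0.032, 0.013, -0.999]]
contact_force: [10.4, -8.8, -10.2]
finger_gap: 0.0068
```

```bash
python3 - <<'E'
from h import *
tilt(); print(telemetry.read_state()['contact_force'],telemetry.read_state()['tcp_pos'])
E
```

```text
z [-0.034   0.0071 -0.9994] q [-0.6925  0.5377  1.559  -0.0185  1.0756 -2.44  ]
[ 10.35249292  -8.75083076 -10.20245813] [ 0.48910446 -0.25941956  0.1192377 ]
```

{"api": "move_arm", "payload": {"motion": [{"dx": 0.002,"dy": 0.003,"dz": 0,"roll": 0,"grip": -1},{"dx": 0.002,"dy": 0.003,"dz": 0,"roll": 0,"grip": -1},{"dx": 0.002,"dy": 0.003,"dz": 0,"roll": 0,"grip": -1},{"dx": 0.002,"dy": 0,"dz": 0,"roll": 0,"grip": -1},{"dx": 0.002,"dy": 0,"dz": 0,"roll": 0,"grip": -1},{"dx": 0.002,"dy": 0,"dz": 0,"roll": 0,"grip": -1},{"dx": 0.002,"dy": 0,"dz": 0,"roll": 0,"grip": -1},{"dx": 0.002,"dy": 0,"dz": 0,"roll": 0,"grip": -1},{"dx": 0,"dy": 0,"dz": 0,"roll": 0,"grip": -1}]}}

```text
t: 55.15
tcp_pos: [0.4888, -0.2593, 0.1192]
ee_rot: [[-0.983, -0.184, -0.011], [-0.184, 0.983, -0.002], [0.011, -0.0, -1.0]]
contact_force: [0.2, -1.7, -1.8]
finger_gap: 0.0075
```

```bash
python3 - <<'E'
from h import *
tilt(); print(telemetry.read_state()['contact_force'],telemetry.read_state()['tcp_pos'],telemetry.read_state()['ee_rot'].round(3))
E
```

```text
z [-0.0107 -0.0024 -0.9999] q [-0.6959  0.5262  1.5782 -0.01    1.0438 -2.4467]
[ 0.23263295 -1.67815737 -1.76891132] [ 0.4887555  -0.25928956  0.11920865] [[-0.983 -0.184 -0.011]
 [-0.184  0.983 -0.002]
 [ 0.011 -0.    -1.   ]]
```

{"api": "move_arm", "payload": {"motion": [{"dx": 0.002,"dy": 0,"dz": 0,"roll": 0,"grip": -1},{"dx": 0.002,"dy": 0,"dz": 0,"roll": 0,"grip": -1},{"dx": 0.002,"dy": 0,"dz": 0,"roll": 0,"grip": -1},{"dx": 0.002,"dy": 0,"dz": 0,"roll": 0,"grip": -1},{"dx": 0.002,"dy": 0,"dz": 0,"roll": 0,"grip": -1},{"dx": 0,"dy": 0,"dz": 0,"roll": 0,"grip": 0.1},{"dx": 0,"dy": 0,"dz": 0,"roll": 0,"grip": 0.1},{"dx": 0,"dy": 0,"dz": 0,"roll": 0,"grip": 0.1},{"dx": 0,"dy": 0,"dz": -0.04,"roll": 0,"grip": 0.1},{"dx": 0,"dy": 0,"dz": -0.05,"roll": 0,"grip": 0.1},{"dx": 0,"dy": 0,"dz": -0.05,"roll": 0,"grip": 0.1},{"dx": 0,"dy": 0,"dz": -0.05,"roll": 0,"grip": 0.1},{"dx": 0,"dy": 0,"dz": -0.04,"roll": 0,"grip": 0.1},{"dx": 0,"dy": 0,"dz": 0,"roll": 0,"grip": 0.1}], "squeeze": 30}}

```text
t: 56.9
tcp_pos: [0.4872, -0.2586, 0.2381]
ee_rot: [[-0.983, -0.182, 0.001], [-0.182, 0.983, -0.001], [-0.001, -0.001, -1.0]]
contact_force: [0.0, 0.6, 0.6]
finger_gap: 0.0488
```

```bash
python3 - <<'E'
from h import *
tilt(); plan((.48,.20,.25),.0718+np.pi/2)
snapshot('wrist'); C=cam('wrist')
for n in('box_stud','box_top'):
    for r in place_of('wrist',n): print(n,round(r['confidence'],2),ray(C,r['location'],.127 if 's' in n else .11).round(4), np.round(r['location']))
E
```

```text
z [ 8.e-04 -8.e-04 -1.e+00] q [-7.0040e-01  3.8830e-01  1.4522e+00 -1.0000e-04  1.2999e+00 -2.4543e+00]
tcp [ 0.4872 -0.2586  0.2381] gap 0.0488 F [0.  0.6 0.6] t 56.9 q6 -2.45
 roll 0.74 shift [-0.051  0.916 -0.025] direct xy rows>= 8
box_top 0.92 [ 0.5007 -0.328   0.11  ] [225. 239.]
```

{"api": "move_arm", "payload": {"motion": [{"dx": 0,"dy": 0,"dz": -0.01,"roll": 0.37,"grip": 0.1},{"dx": 0,"dy": 0,"dz": -0.01,"roll": 0.37,"grip": 0.1},{"dx": 0,"dy": 0.04,"dz": -0.003,"roll": 0,"grip": 0.1},{"dx": 0,"dy": 0.05,"dz": -0.003,"roll": 0,"grip": 0.1},{"dx": 0,"dy": 0.05,"dz": -0.003,"roll": 0,"grip": 0.1},{"dx": 0,"dy": 0.05,"dz": -0.003,"roll": 0,"grip": 0.1},{"dx": 0,"dy": 0.05,"dz": -0.003,"roll": 0,"grip": 0.1},{"dx": 0,"dy": 0.05,"dz": -0.003,"roll": 0,"grip": 0.1},{"dx": 0,"dy": 0.05,"dz": -0.003,"roll": 0,"grip": 0.1},{"dx": 0,"dy": 0.05,"dz": -0.003,"roll": 0,"grip": 0.1},{"dx": 0,"dy": 0.05,"dz": -0.003,"roll": 0,"grip": 0.1},{"dx": 0,"dy": 0.05,"dz": -0.003,"roll": 0,"grip": 0.1},{"dx": 0,"dy": 0.05,"dz": -0.003,"roll": 0,"grip": 0.1},{"dx": 0,"dy": 0.05,"dz": -0.003,"roll": 0,"grip": 0.1},{"dx": 0,"dy": 0.05,"dz": -0.003,"roll": 0,"grip": 0.1},{"dx": 0,"dy": 0.05,"dz": -0.003,"roll": 0,"grip": 0.1},{"dx": 0,"dy": 0.05,"dz": -0.003,"roll": 0,"grip": 0.1},{"dx": 0,"dy": 0.05,"dz": -0.003,"roll": 0,"grip": 0.1},{"dx": 0,"dy": 0.05,"dz": -0.003,"roll": 0,"grip": 0.1},{"dx": 0,"dy": 0,"dz": 0,"roll": 0,"grip": 0.1}]}}

```text
t: 59.55
tcp_pos: [0.4346, 0.1986, 0.2686]
ee_rot: [[-0.995, -0.101, -0.015], [-0.101, 0.995, 0.011], [0.014, 0.012, -1.0]]
contact_force: [-0.2, 0.7, 0.4]
finger_gap: 0.0485
```

```bash
python3 - <<'E'
from h import *
tilt(); plan((.54,.24,.26),.0718+np.pi/2); plan((.477,.262,.26),.0718+np.pi/2)
E
```

```text
z [-0.0154  0.011  -0.9998] q [ 0.1763  0.2073  1.6142  0.0139  1.3334 -1.499 ]
tcp [0.4346 0.1986 0.2686] gap 0.0485 F [-0.2  0.7  0.4] t 59.55 q6 -1.5
 roll 0.19 shift [-0.216  0.067  0.015] direct xy rows>= 2
tcp [0.4346 0.1986 0.2686] gap 0.0485 F [-0.2  0.7  0.4] t 59.55 q6 -1.5
 roll 0.19 shift [-0.094  0.12   0.017] direct xy rows>= 2
```

{"api": "move_arm", "payload": {"motion": [{"dx": 0,"dy": 0,"dz": 0,"roll": 0.19,"grip": 0.1},{"dx": -0.022,"dy": 0.007,"dz": 0,"roll": 0,"grip": 0.1},{"dx": -0.022,"dy": 0.007,"dz": 0,"roll": 0,"grip": 0.1},{"dx": -0.022,"dy": 0.007,"dz": 0,"roll": 0,"grip": 0.1},{"dx": -0.022,"dy": 0.007,"dz": 0,"roll": 0,"grip": 0.1},{"dx": -0.022,"dy": 0.007,"dz": 0,"roll": 0,"grip": 0.1},{"dx": -0.022,"dy": 0.007,"dz": 0,"roll": 0,"grip": 0.1},{"dx": -0.022,"dy": 0.007,"dz": 0,"roll": 0,"grip": 0.1},{"dx": -0.022,"dy": 0.007,"dz": 0,"roll": 0,"grip": 0.1},{"dx": -0.02,"dy": 0.007,"dz": 0,"roll": 0,"grip": 0.1},{"dx": 0,"dy": 0,"dz": 0,"roll": 0,"grip": 0.1},{"dx": 0,"dy": 0,"dz": 0,"roll": 0,"grip": 0.1}]}}

```text
t: 61.05
tcp_pos: [0.5377, 0.2381, 0.265]
ee_rot: [[-0.997, -0.069, -0.018], [-0.069, 0.998, 0.01], [0.017, 0.011, -1.0]]
contact_force: [-0.3, -0.2, -0.2]
finger_gap: 0.0487
```

```bash
python3 - <<'E'
from h import *
im=snapshot('wrist'); save('w4',im); C=cam('wrist'); tilt(); print(telemetry.read_state()['tcp_pos'])
for n,z in(('cover_hole',.038),('rack_pin',.045),('cover_grip',.059)):
    for r in place_of('wrist',n): print(n,round(r['confidence'],2),ray(C,r['location'],z).round(4), np.round(r['location']))
E
```

```text
z [-0.0177  0.0101 -0.9998] q [ 0.2124  0.4568  1.2804  0.0138  1.4196 -1.4295]
[0.5376095  0.23804333 0.26505311]
cover_hole 0.88 [0.5869 0.2659 0.038 ] [338. 257.]
rack_pin 0.88 [0.5878 0.2953 0.045 ] [365. 262.]
```

View pics/w4.png

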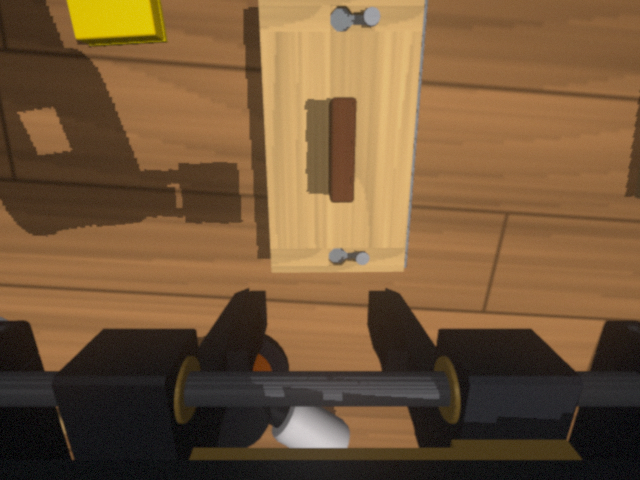

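The wide holes at (340,18) and (338,256) lie on the −y side and the pin heads at (372,16) and (362,257) on the +y side, so the cover slides towards +y. I'll fit the bar next.

```bash
cat >> h.py <<'E'
def barmask(im,C,xy):
    u,v=proj(C,[xy[0],xy[1],.06]); m=np.zeros((480,640),np.uint8); h=65
    y0,x0=max(0,int(v)-h),max(0,int(u)-h); c=im[y0:int(v)+h,x0:int(u)+h].astype(int)
    k=((c[:,:,0]<115)&(c[:,:,0]-c[:,:,2]>12)&(c[:,:,1]<.62*c[:,:,0])).astype(np.uint8)
    k=cv2.morphologyEx(k,cv2.MORPH_OPEN,np.ones((2,2),np.uint8)); n,l,s,_=cv2.connectedComponentsWithStats(k)
    m[y0:y0+k.shape[0],x0:x0+k.shape[1]]=l==1+s[1:,4].argmax(); return m>0
BAR=boxpts(.09,.022,0,.042)
E
python3 - <<'E'
from h import *
C=cam('wrist'); im=cv2.imread('pics/w4.png')[:,:,::-1]; print(im[150,343],im[150,320],im[150,380])
V=[(C,barmask(im,C,(.477,.262)))]; print(V[0][1].sum(), np.argwhere(V[0][1]).min(0),np.argwhere(V[0][1]).max(0))
for n in('top','side'):
    i=cv2.imread(f'pics/{n}0.png')[:,:,::-1]; c=cam(n); V.append((c,barmask(i,c,(.477,.262)))); print(V[-1][1].sum())
for v in ([V[0]],[V[1]],[V[2]],V): print(*fit(v,BAR,(.477,.262,.07),.038))
plan((.4755,.263,.26),.0718+np.pi/2)
E
```

```text
[111  70  45] [122  98  65] [223 181 118]
4 [171 345] [172 346]
647
4
[0.50336257 0.25689223 0.46007606] 0.0015420200462606013
[0.47209311 0.25868271 0.18508783] 0.5690413368513633
[ 0.49121256  0.23309461 -0.08235395] 0.0034482758620689655
[0.47286304 0.25541117 0.0333825 ] 0.1924857638830283
tcp [0.5375 0.2381 0.2654] gap 0.0487 F [-0.  -0.4 -0.5] t 61.25 q6 -1.43
 roll -0.02 shift [0.12  0.059 0.013] direct xy rows>= 2
```

```bash
sed -i 's/(c\[:,:,0\]<115)/(c[:,:,0]<150)/; s/<.62\*c/<.72*c/' h.py
python3 - <<'E'
from h import *
V=[]
for n in('w4','top0','side0'):
    i=cv2.imread(f'pics/{n}.png')[:,:,::-1]; c=cam({'w':'wrist','t':'top','s':'side'}[n[0]]); m=barmask(i,c,(.477,.262)); V.append((c,m)); print(m.sum(),np.argwhere(m).min(0),np.argwhere(m).max(0))
for v in ([V[0]],[V[1]],[V[2]],V): print(*fit(v,BAR,(.477,.262,.07),.038))
E
```

```text
2450 [ 99 331] [202 356]
3920 [214  97] [343 129]
955 [369 327] [390 378]
[0.47606119 0.25887432 0.10418834] 0.8263069139966274
[0.477 0.262 0.07 ] 0.0
[0.47409545 0.25939482 0.10331245] 0.8005029337803856
[0.47446982 0.25713952 0.07714238] 0.5394995892368262
```

{"api": "move_arm", "payload": {"motion": [{"dx": 0.02,"dy": 0.008,"dz": 0.01,"roll": 0,"grip": 0.1},{"dx": 0.02,"dy": 0.008,"dz": 0.03,"roll": 0,"grip": 0.1},{"dx": 0.02,"dy": 0.008,"dz": 0.04,"roll": 0,"grip": 0.1},{"dx": 0.02,"dy": 0.008,"dz": 0.04,"roll": 0,"grip": 0.1},{"dx": 0.02,"dy": 0.008,"dz": 0.04,"roll": 0,"grip": 0.1},{"dx": 0.01,"dy": 0.005,"dz": 0.04,"roll": 0,"grip": 0.1},{"dx": 0,"dy": 0,"dz": 0.04,"roll": 0,"grip": 0.1},{"dx": 0,"dy": 0,"dz": 0.04,"roll": 0,"grip": 0.1},{"dx": 0,"dy": 0,"dz": 0,"roll": 0,"grip": 0.1}]}}

```text
t: 62.38
tcp_pos: [0.4701, 0.2601, 0.122]
ee_rot: [[-0.997, -0.071, -0.018], [-0.071, 0.997, 0.01], [0.017, 0.012, -1.0]]
contact_force: [-0.1, -0.3, 0.1]
finger_gap: 0.0484
```

```bash
python3 - <<'E'
from h import *
tilt(); plan((.475,.259,.065),.075+np.pi/2)
E
```

```text
z [-0.0177  0.0104 -0.9998] q [ 0.2807  0.493   1.625   0.0174  1.0379 -1.3698]
tcp [0.4701 0.2601 0.122 ] gap 0.0484 F [-0.1 -0.3  0.1] t 62.38 q6 -1.37
 roll -0.03 shift [-0.012 -0.004  0.114] direct xy rows>= 1
```

{"api": "move_arm", "payload": {"motion": [{"dx": -0.011,"dy": -0.004,"dz": 0.03,"roll": 0,"grip": 0.1},{"dx": 0,"dy": 0,"dz": 0.04,"roll": 0,"grip": 0.1},{"dx": 0,"dy": 0,"dz": 0.025,"roll": 0,"grip": 0.1},{"dx": 0,"dy": 0,"dz": 0.012,"roll": 0,"grip": 0.1},{"dx": 0,"dy": 0,"dz": 0,"roll": 0,"grip": 0.1},{"dx": 0,"dy": 0,"dz": 0,"roll": 0,"grip": -0.8},{"dx": 0,"dy": 0,"dz": 0,"roll": 0,"grip": -0.8},{"dx": 0,"dy": 0,"dz": 0,"roll": 0,"grip": -0.8},{"dx": 0,"dy": 0,"dz": 0,"roll": 0,"grip": -0.8},{"dx": 0,"dy": 0,"dz": 0,"roll": 0,"grip": -0.8}], "squeeze": 30}}

```text
t: 63.62
tcp_pos: [0.4768, 0.2593, 0.0688]
ee_rot: [[-0.997, -0.071, -0.012], [-0.071, 0.997, 0.012], [0.011, 0.013, -1.0]]
contact_force: [0.3, 0.4, -1.7]
finger_gap: 0.0218
```

```bash
python3 - <<'E'
from h import *
tilt(); plan((.475,.259,.065),.075+np.pi/2)
E
```

```text
z [-0.0116  0.0119 -0.9999] q [ 0.2759  0.5797  1.6487  0.0184  0.9212 -1.3772]
tcp [0.4768 0.2593 0.0688] gap 0.0218 F [ 0.3  0.4 -1.7] t 63.62 q6 -1.38
 roll -0.03 shift [ 0.004 -0.     0.008] direct xy rows>= 1
```

{"api": "move_arm", "payload": {"motion": [{"dx": 0,"dy": 0.01,"dz": 0,"roll": 0,"grip": -0.8},{"dx": 0,"dy": 0.01,"dz": 0,"roll": 0,"grip": -0.8},{"dx": 0,"dy": 0.01,"dz": 0,"roll": 0,"grip": -0.8},{"dx": 0,"dy": 0.01,"dz": 0,"roll": 0,"grip": -0.8},{"dx": 0,"dy": 0,"dz": 0,"roll": 0,"grip": -0.8}], "squeeze": 40}}

```text
t: 64.25
tcp_pos: [0.475, 0.2808, 0.0688]
ee_rot: [[-0.997, -0.071, -0.012], [-0.071, 0.997, 0.012], [0.012, 0.012, -1.0]]
contact_force: [0.6, 0.2, -1.0]
finger_gap: 0.0217
```

```bash
python3 - <<'E'
from h import *
tilt(); plan((.475-.0018,.2593+.025,.069),.071+np.pi/2)
a=snapshot('top');b=snapshot('side'); 
c=np.vstack([cv2.resize(a[195:370,110:240],None,fx=3,fy=3,interpolation=cv2.INTER_CUBIC)[:,:390]]); d=cv2.resize(b[340:450,265:400+35],(390,252),interpolation=cv2.INTER_CUBIC)
e=np.zeros((525,800,3),np.uint8); e[:,:390]=c[:525]; e[:252,400:790]=d; save('c5',e)
E
```

```text
z [-0.0124  0.0115 -0.9999] q [ 0.3153  0.5954  1.62    0.0184  0.9345 -1.3379]
tcp [0.475  0.2808 0.0688] gap 0.0217 F [ 0.6  0.2 -1. ] t 64.25 q6 -1.34
 roll 0.0 shift [ 0.003  0.007 -0.   ] direct xy rows>= 1
```

View pics/c5.png

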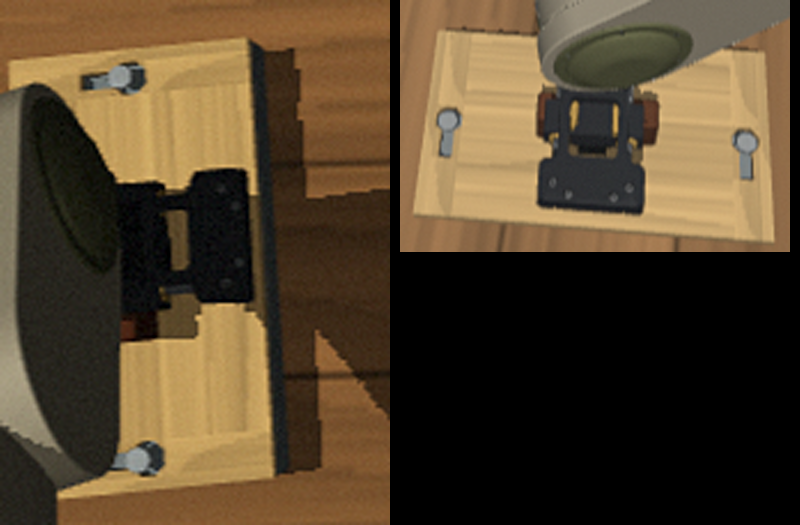

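The pin heads are almost inside the wide ends, with about 3–4 mm to go. I'll finish the slide and try a small lift.

{"api": "move_arm", "payload": {"motion": [{"dx": 0,"dy": 0.007,"dz": 0,"roll": 0,"grip": -0.8},{"dx": 0,"dy": 0,"dz": 0,"roll": 0,"grip": -0.8},{"dx": 0,"dy": 0,"dz": -0.008,"roll": 0,"grip": -0.8},{"dx": 0,"dy": 0,"dz": -0.008,"roll": 0,"grip": -0.8}], "squeeze": 45}}

```text
t: 64.85
tcp_pos: [0.4745, 0.2838, 0.0768]
ee_rot: [[-0.997, -0.07, -0.014], [-0.071, 0.997, 0.011], [0.013, 0.012, -1.0]]
contact_force: [0.8, 0.3, -2.8]
finger_gap: 0.0217
```

```bash
python3 - <<'E'
from h import *
tilt(); plan((.475-.0018,.2593+.025,.069),.071+np.pi/2)
E
```

```text
z [-0.0139  0.0112 -0.9998] q [ 0.3208  0.5857  1.6109  0.0184  0.9547 -1.3313]
tcp [0.4745 0.2838 0.0768] gap 0.0217 F [ 0.8  0.3 -2.8] t 64.85 q6 -1.33
 roll -0.0 shift [0.002 0.001 0.016] direct xy rows>= 1
```

The cover is free, carrying its own weight of about 3 N. Lift.

{"api": "move_arm", "payload": {"motion": [{"dx": 0,"dy": 0,"dz": -0.03,"roll": 0,"grip": -0.8},{"dx": 0,"dy": 0,"dz": -0.06,"roll": 0,"grip": -0.8},{"dx": 0,"dy": 0,"dz": -0.07,"roll": 0,"grip": -0.8},{"dx": 0,"dy": 0,"dz": -0.07,"roll": 0,"grip": -0.8},{"dx": 0,"dy": 0,"dz": -0.06,"roll": 0,"grip": -0.8},{"dx": 0,"dy": 0,"dz": -0.03,"roll": 0,"grip": -0.8},{"dx": 0,"dy": 0,"dz": 0,"roll": 0,"grip": -0.8}], "squeeze": 45}}

```text
t: 65.72
tcp_pos: [0.4764, 0.2814, 0.2484]
ee_rot: [[-0.998, -0.07, -0.009], [-0.07, 0.997, 0.013], [0.008, 0.013, -1.0]]
contact_force: [0.1, -0.4, -3.7]
finger_gap: 0.0215
```

```bash
python3 - <<'E'
from h import *
tilt(); plan(slot(0,0,.24),BY+np.pi/2); plan(slot(0,0.3,.24),BY+np.pi/2)
E
```

```text
z [-0.0093  0.0126 -0.9999] q [ 0.3155  0.3853  1.4293  0.0153  1.332  -1.329 ]
tcp [0.4764 0.2814 0.2484] gap 0.0215 F [ 0.1 -0.4 -3.7] t 65.72 q6 -1.33
 roll -0.78 shift [ 1.730e-01 -1.204e+00  1.000e-03] direct xy rows>= 11
tcp [0.4764 0.2814 0.2484] gap 0.0215 F [ 0.1 -0.4 -3.7] t 65.72 q6 -1.33
 roll -0.78 shift [ 0.173 -0.604  0.009] direct xy rows>= 6
```

```bash
python3 - <<'E'
from h import *
# studs: fit grey blobs in initial pictures with a stud-cylinder model
a=np.linspace(0,2*np.pi,24,endpoint=False)
ST=np.vstack([np.c_[.0085*np.cos(a),.0085*np.sin(a),0*a],np.c_[.0085*np.cos(a),.0085*np.sin(a),0*a+.015],np.c_[.0065*np.cos(a),.0065*np.sin(a),0*a+.017]])
for n in('top','side'):
    im=cv2.imread(f'pics/{n}0.png')[:,:,::-1]; C=cam(n); hsv=cv2.cvtColor(im,cv2.COLOR_RGB2HSV); P=[]
    for s in(1,-1):
        w=slot(.113*s,0,.119); u,v=proj(C,w).round().astype(int)
        m=np.zeros((480,640),bool); sub=hsv[v-13:v+14,u-13:u+14]; k=((sub[:,:,1]<75)).astype(np.uint8)
        nn,l,st,_=cv2.connectedComponentsWithStats(k); m[v-13:v+14,u-13:u+14]=l==1+st[1:,4].argmax()
        x,q=fit([(C,m)],ST,(w[0],w[1],0.),.11); P.append(x[:2]); print(n,s,m.sum(),x[:2].round(4),round(q,2))
    d=P[0]-P[1]; print(n,'mid',((P[0]+P[1])/2).round(4),'len',np.hypot(*d).round(4),'yaw',np.arctan2(d[1],d[0]).round(4))
E
```

```text
top 1 112 [ 0.6155 -0.306 ] 0.83
top -1 125 [ 0.3934 -0.3495] 0.81
top mid [ 0.5045 -0.3278] len 0.2264 yaw 0.1935
side 1 60 [ 0.6139 -0.3075] 0.79
side -1 59 [ 0.3926 -0.3478] 0.79
side mid [ 0.5032 -0.3277] len 0.225 yaw 0.1799
```

{"api": "move_arm", "payload": {"motion": [{"dx": 0,"dy": 0,"dz": 0,"roll": -0.39,"grip": -0.8},{"dx": 0,"dy": 0,"dz": 0,"roll": -0.39,"grip": -0.8},{"dx": 0.008,"dy": -0.04,"dz": 0,"roll": 0,"grip": -0.8},{"dx": 0.008,"dy": -0.05,"dz": 0,"roll": 0,"grip": -0.8},{"dx": 0.008,"dy": -0.05,"dz": 0,"roll": 0,"grip": -0.8},{"dx": 0.008,"dy": -0.05,"dz": 0,"roll": 0,"grip": -0.8},{"dx": 0.008,"dy": -0.05,"dz": 0,"roll": 0,"grip": -0.8},{"dx": 0.008,"dy": -0.05,"dz": 0,"roll": 0,"grip": -0.8},{"dx": 0.008,"dy": -0.05,"dz": 0,"roll": 0,"grip": -0.8},{"dx": 0.008,"dy": -0.05,"dz": 0,"roll": 0,"grip": -0.8},{"dx": 0.008,"dy": -0.05,"dz": 0,"roll": 0,"grip": -0.8},{"dx": 0.008,"dy": -0.05,"dz": 0,"roll": 0,"grip": -0.8},{"dx": 0.008,"dy": -0.05,"dz": 0,"roll": 0,"grip": -0.8},{"dx": 0.008,"dy": -0.05,"dz": 0,"roll": 0,"grip": -0.8},{"dx": 0.008,"dy": -0.05,"dz": 0,"roll": 0,"grip": -0.8},{"dx": 0.008,"dy": -0.05,"dz": 0,"roll": 0,"grip": -0.8},{"dx": 0,"dy": 0,"dz": 0,"roll": 0,"grip": -0.8}], "squeeze": 45}}

```text
t: 67.85
tcp_pos: [0.4805, -0.0791, 0.2356]
ee_rot: [[-0.982, -0.19, -0.026], [-0.19, 0.982, 0.014], [0.023, 0.018, -1.0]]
contact_force: [-0.1, 0.0, -3.9]
finger_gap: 0.0213
```

```bash
sed -i 's/^BX=.*/BX=np.array([.504,-.327]); BY=.187/' h.py; python3 - <<'E'
from h import *
tilt(); plan(slot(0,0,.22),BY+np.pi/2)
E
```

```text
z [-0.0265  0.0135 -0.9996] q [-4.0520e-01  2.6520e-01  1.6295e+00  2.1000e-03  1.2766e+00 -2.1676e+00]
tcp [ 0.4805 -0.0791  0.2356] gap 0.0213 F [-0.1  0.  -3.9] t 67.85 q6 -2.17
 roll 0.02 shift [ 0.045 -0.496  0.023] direct xy rows>= 5
```

{"api": "move_arm", "payload": {"motion": [{"dx": 0.004,"dy": -0.04,"dz": 0,"roll": 0,"grip": -0.8},{"dx": 0.004,"dy": -0.05,"dz": 0,"roll": 0,"grip": -0.8},{"dx": 0.004,"dy": -0.05,"dz": 0,"roll": 0,"grip": -0.8},{"dx": 0.004,"dy": -0.05,"dz": 0,"roll": 0,"grip": -0.8},{"dx": 0.004,"dy": -0.05,"dz": 0,"roll": 0,"grip": -0.8},{"dx": 0.004,"dy": -0.05,"dz": 0,"roll": 0,"grip": -0.8},{"dx": 0.004,"dy": -0.05,"dz": 0,"roll": 0,"grip": -0.8},{"dx": 0.004,"dy": -0.05,"dz": 0,"roll": 0,"grip": -0.8},{"dx": 0.004,"dy": -0.04,"dz": 0,"roll": 0,"grip": -0.8},{"dx": 0.004,"dy": -0.03,"dz": 0,"roll": 0,"grip": -0.8},{"dx": 0,"dy": 0,"dz": 0,"roll": 0,"grip": -0.8}]}}

```text
t: 69.22
tcp_pos: [0.5054, -0.3103, 0.2278]
ee_rot: [[-0.98, -0.194, -0.031], [-0.195, 0.981, 0.02], [0.027, 0.026, -0.999]]
contact_force: [0.5, -0.3, -3.0]
finger_gap: 0.0216
```

```bash
python3 - <<'E'
from h import *
tilt(); plan(slot(0,0,.19),BY+np.pi/2)
E
```

```text
z [-0.0315  0.0202 -0.9993] q [-0.7456  0.5068  1.3017 -0.0066  1.37   -2.5109]
tcp [ 0.5054 -0.3103  0.2278] gap 0.0216 F [ 0.5 -0.3 -3. ] t 69.22 q6 -2.51
 roll 0.06 shift [ 0.007 -0.034  0.075] direct xy rows>= 1
```

{"api": "move_arm", "payload": {"motion": [{"dx": 0.003,"dy": -0.015,"dz": 0.02,"roll": 0,"grip": -0.8},{"dx": 0.003,"dy": -0.018,"dz": 0.03,"roll": 0.06,"grip": -0.8},{"dx": 0,"dy": 0,"dz": 0.03,"roll": 0,"grip": -0.8},{"dx": 0,"dy": 0,"dz": 0,"roll": 0,"grip": -0.8},{"dx": 0,"dy": 0,"dz": 0,"roll": 0,"grip": -0.8}]}}

```text
t: 69.85
tcp_pos: [0.5043, -0.3253, 0.1837]
ee_rot: [[-0.982, -0.186, -0.033], [-0.187, 0.982, 0.022], [0.028, 0.028, -0.999]]
contact_force: [0.2, 0.0, -3.0]
finger_gap: 0.0216
```

```bash
python3 - <<'E'
from h import *
tilt(); p=slot(0,0,.18); plan((p[0]+.0012,p[1]-.0008,.18),BY+np.pi/2)
b=snapshot('side'); a=snapshot('top'); cv2.imwrite('pics/hs.png',b[:,:,::-1]); cv2.imwrite('pics/ht.png',a[:,:,::-1])
c=cv2.resize(b[85:205,295:445],None,fx=4,fy=4,interpolation=cv2.INTER_CUBIC)[:,:600]; 
save('c6',c)
E
```

```text
z [-0.033   0.0223 -0.9992] q [-0.7654  0.5609  1.3338 -0.0071  1.2861 -2.522 ]
tcp [ 0.5043 -0.3253  0.1837] gap 0.0216 F [ 0.2  0.  -3. ] t 69.85 q6 -2.52
 roll 0.0 shift [-0.001 -0.005  0.007] direct xy rows>= 1
```

View pics/c6.png

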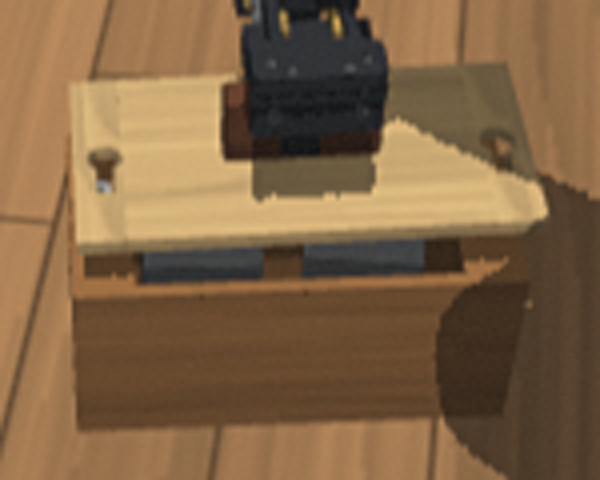

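```bash
python3 - <<'E'
from h import *
from scipy.optimize import least_squares
s=telemetry.read_state(); R=np.array(s['ee_rot']); tcp=np.array(s['tcp_pos']); C=cam('side')
px=np.array([[70,82],[507,65],[547,212],[78,243]])/4+[295,85]
px2=np.array([[105,157],[498,145]])/4+[295,85]
# cover frame: x=+-tool x, z=-tool z ; plate top 31 mm ahead of tcp
X,Y,Z=-R[:,0],R[:,1],-R[:,2]
top=lambda x,y,p: tcp-.031*Z+p[0]*X+p[1]*Y+x*(X*np.cos(p[2])+Y*np.sin(p[2]))+y*(Y*np.cos(p[2])-X*np.sin(p[2]))+p[3]*Z
cor=[(.131,-.073),(-.131,-.073),(-.131,.073),(.131,.073)]
for fz in(0,1):
  f=lambda p:np.concatenate([proj(C,top(*c,np.r_[p[:3],p[3]*fz]))-q for c,q in zip(cor,px)]+[[p[3]*(1-fz)]])
  r=least_squares(f,[0,0,0,0]); print('cover in tool frame (x,y,yaw,dz)',r.x.round(4),'res px',r.fun.round(2))
  p=r.x*[1,1,1,fz]; print('centre',top(0,0,p).round(4), 'holes px seen',px2.round(1),'model',[proj(C,top(q,0,p)).round(1) for q in(.113,-.113)])
  u=top(0,0,p)-.008*Z; print('underside centre',u.round(4))
E
```

```text
cover in tool frame (x,y,yaw,dz) [-0.0044  0.0005 -0.0063  0.    ] res px [-0.16  0.42  0.13 -1.44  0.73  0.98 -0.72 -0.3   0.  ]
centre [ 0.4989 -0.325   0.153 ] holes px seen [[321.2 124.2]
 [419.5 121.2]] model [array([320.8, 124.5]), array([419.1, 119. ])]
underside centre [ 0.4986 -0.3248  0.145 ]
cover in tool frame (x,y,yaw,dz) [-0.0055 -0.0083 -0.0069 -0.007 ] res px [ 0.39  0.63 -0.32 -1.13  0.11  0.93 -0.18 -0.46 -0.  ]
centre [ 0.4992 -0.3337  0.1459] holes px seen [[321.2 124.2]
 [419.5 121.2]] model [array([321.3, 124.5]), array([418.7, 119.2])]
underside centre [ 0.4989 -0.3336  0.1379]
```

```bash
cat > fitc.py <<'E'
from h import *
from scipy.optimize import least_squares
def run(px,px2,holes=True):
    s=telemetry.read_state(); R=np.array(s['ee_rot']); tcp=np.array(s['tcp_pos']); C=cam('side')
    Rg=np.array([[-.9973,-.071,-.0124],[-.071,.9974,.0115],[.0116,.0124,-.9999]])
    c,sn=np.cos(.0715),np.sin(.0715); P0=np.array([[c,-sn,0],[sn,c,0],[0,0,1.]])
    B=R@Rg.T@P0; ctr=tcp+R@Rg.T@np.array([0,0,-.0308])   # plate top centre nominal below TCP
    def top(x,y,p):
        a,b=np.cos(p[2]),np.sin(p[2]); return ctr+B@np.array([p[0]+a*x-b*y,p[1]+b*x+a*y,0])
    pts=[(.131,-.073),(-.131,-.073),(-.131,.073),(.131,.073)]; q=list(px)
    if holes: pts+= [(.113,0),(-.113,0)]; q+=list(px2)
    r=least_squares(lambda p:np.concatenate([proj(C,top(*a,p))-b for a,b in zip(pts,q)]),[0,0,0],loss='soft_l1')
    print('offset',r.x.round(4),'res',r.fun.round(2)); u=top(0,0,r.x)-.008*B[:,2]
    print('under centre',u.round(4),'plate z',B[:,2].round(4),'yaw',np.arctan2(*(top(.1,0,r.x)-top(-.1,0,r.x))[[1,0]]).round(4)); return u
if __name__=='__main__':
    px=np.array([[70,82],[507,65],[547,212],[78,243]])/4+[295,85]; px2=np.array([[105,157],[498,141]])/4+[295,85]
    run(px,px2); run(px,px2,False)
E
python3 fitc.py
```

```text
offset [-0.0051  0.0022 -0.0034] res [-0.12 -0.05  0.22 -1.06  0.95  2.04 -0.41 -0.08 -0.23  0.14 -0.21 -0.55]
under centre [ 0.4981 -0.3237  0.1452] plate z [ 0.0192 -0.0121  0.9998] yaw 0.1851
offset [-0.005   0.0012  0.0017] res [-0.34 -0.12 -0.11 -1.46  0.92  1.55 -0.31 -0.17]
under centre [ 0.4984 -0.3247  0.1452] plate z [ 0.0192 -0.0121  0.9998] yaw 0.1902
```

```bash
python3 - <<'E'
from h import *
s=telemetry.read_state(); p=np.array(s['tcp_pos']); c,sn=np.cos(BY),np.sin(BY); dx,dy=.004,-.003
plan((p[0]+c*dx-sn*dy,p[1]+sn*dx+c*dy,.171),BY+np.pi/2)
E
```

```text
tcp [ 0.5043 -0.3254  0.1839] gap 0.0215 F [ 0.3 -0.6 -2.9] t 69.95 q6 -2.52
 roll 0.0 shift [-0.009 -0.007  0.025] direct xy rows>= 1
```

{"api": "move_arm", "payload": {"motion": [{"dx": -0.009,"dy": -0.007,"dz": 0.01,"roll": 0,"grip": -0.8},{"dx": 0,"dy": 0,"dz": 0.012,"roll": 0,"grip": -0.8},{"dx": 0,"dy": 0,"dz": 0,"roll": 0,"grip": -0.8}]}}

```text
t: 70.32
tcp_pos: [0.5096, -0.3279, 0.1724]
ee_rot: [[-0.982, -0.187, -0.032], [-0.187, 0.982, 0.021], [0.027, 0.027, -0.999]]
contact_force: [-1.0, 0.2, -3.3]
finger_gap: 0.0215
```

```bash
python3 - <<'E'
from h import *
tilt(); print(telemetry.read_state()['tcp_pos'])
b=snapshot('side'); c=cv2.resize(b[100:155,300:440],None,fx=5.7,fy=5.7,interpolation=cv2.INTER_CUBIC); print(c.shape)
C=cam('side')
save('c7',c)
print(((np.array([proj(C,(.6139,-.3075,.127)),proj(C,(.3926,-.3478,.127))])-[300,100])*5.7).round())
E
```

```text
z [-0.032   0.0213 -0.9993] q [-0.7623  0.5836  1.3275 -0.007   1.2684 -2.5191]
[ 0.50959572 -0.32787255  0.1724171 ]
(314, 798, 3)
[[111. 179.]
 [657. 162.]]
```

View pics/c7.png

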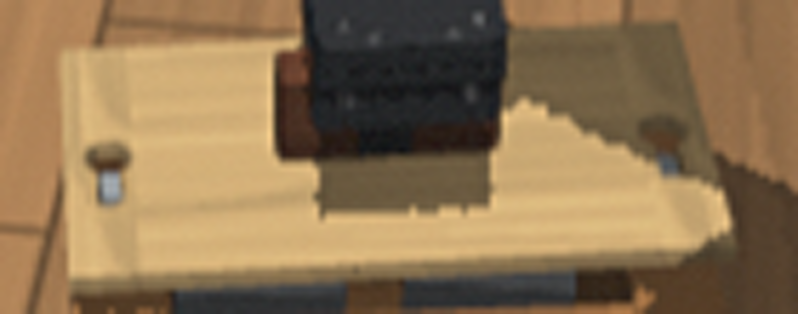

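```bash
python3 - <<'E'
from h import *
C=cam('side'); B=np.array([.0192,-.0121])  # plate normal tilt
for n,w in(('L',(.6139,-.3075)),('R',(.3926,-.3478))):
    z=.1724-.031-(w[0]-.5096)*B[0]-(w[1]+.3279)*B[1]
    f=lambda P:((proj(C,P)-[300,100])*5.7).round(1)
    print(n,'plate top z',round(z,4),'hole should be at',f((*w,z)),'per mm x',f((w[0]+.001,w[1],z))-f((*w,z)),'per mm y',f((w[0],w[1]+.001,z))-f((*w,z)))
E
```

```text
L plate top z 0.1396 hole should be at [110.6 154.1] per mm x [-2.5 -0.2] per mm y [-0.4  1.5]
R plate top z 0.1434 hole should be at [662.6 129.5] per mm x [-2.5 -0.2] per mm y [-0.1  1.6]
```

The studs show through the slots at (110,185) and (670,162). The wide holes at (107,157) and (662,130) are within about 1–2 mm of where they should be. I'll nudge and lower gently.

{"api": "move_arm", "payload": {"motion": [{"dx": 0.002,"dy": -0.002,"dz": 0.006,"roll": 0,"grip": -0.8},{"dx": 0,"dy": 0,"dz": 0.008,"roll": 0,"grip": -0.8},{"dx": 0,"dy": 0,"dz": 0.006,"roll": 0,"grip": -0.8}]}}

```text
t: 70.75
tcp_pos: [0.5087, -0.3294, 0.1637]
ee_rot: [[-0.982, -0.187, -0.03], [-0.187, 0.982, 0.019], [0.026, 0.025, -0.999]]
contact_force: [-2.4, 0.9, -2.8]
finger_gap: 0.0213
```

{"api": "move_arm", "payload": {"motion": [{"dx": 0,"dy": 0,"dz": 0.006,"roll": 0,"grip": -0.8}]}}

```text
t: 70.88
tcp_pos: [0.5087, -0.3292, 0.161]
ee_rot: [[-0.982, -0.187, -0.03], [-0.188, 0.982, 0.019], [0.026, 0.025, -0.999]]
contact_force: [-0.2, 3.2, 5.0]
finger_gap: 0.0216
```

{"api": "move_arm", "payload": {"motion": [{"dx": 0,"dy": 0,"dz": 0.005,"roll": 0,"grip": -0.8},{"dx": 0,"dy": 0,"dz": 0.004,"roll": 0,"grip": -0.8}]}}

```text
t: 71.12
tcp_pos: [0.5081, -0.3287, 0.1555]
ee_rot: [[-0.982, -0.187, -0.031], [-0.187, 0.982, 0.021], [0.027, 0.026, -0.999]]
contact_force: [-0.2, 0.3, -4.0]
finger_gap: 0.0216
```

```bash
python3 - <<'E'
from h import *
tilt(); s=telemetry.read_state(); print(s['tcp_pos'],s['contact_force'],s['torque'],s['finger_gap'])
E
```

```text
z [-0.0313  0.0206 -0.9993] q [-0.7649  0.5985  1.3494 -0.0072  1.2305 -2.5215]
[ 0.50812594 -0.32867816  0.15554448] [-0.19622907  0.30538828 -3.95786152] [-0.01480926  0.02935     0.00399687] 0.021567949791008546
```

It dropped in, and the forces are back to bare weight. Lower the last few mm and then let go.

{"api": "move_arm", "payload": {"motion": [{"dx": 0,"dy": 0,"dz": 0.005,"roll": 0,"grip": -0.8},{"dx": 0,"dy": 0,"dz": 0.004,"roll": 0,"grip": -0.8},{"dx": 0,"dy": 0,"dz": 0.002,"roll": 0,"grip": -0.8}]}}

```text
t: 71.5
tcp_pos: [0.5078, -0.3287, 0.1498]
ee_rot: [[-0.982, -0.187, -0.031], [-0.187, 0.982, 0.02], [0.027, 0.026, -0.999]]
contact_force: [-6.2, 2.8, 4.0]
finger_gap: 0.0217
```

```bash
python3 - <<'E'
from h import *
tilt(); s=telemetry.read_state(); print(s['tcp_pos'],s['contact_force'],s['torque'],s['finger_gap'])
E
```

```text
z [-0.0313  0.0204 -0.9993] q [-0.7653  0.6041  1.356  -0.0075  1.2182 -2.5214]
[ 0.50784816 -0.32873572  0.14983594] [-6.18931407  2.78499114  3.97794983] [0.38830531 0.29619071 0.03003418] 0.02171595817450786
```

{"api": "move_arm", "payload": {"motion": [{"dx": 0,"dy": 0,"dz": 0,"roll": 0,"grip": 0.1},{"dx": 0,"dy": 0,"dz": 0,"roll": 0,"grip": 0.1},{"dx": 0,"dy": 0,"dz": 0,"roll": 0,"grip": 0.1},{"dx": 0,"dy": 0,"dz": -0.03,"roll": 0,"grip": 0.1},{"dx": 0,"dy": 0,"dz": -0.05,"roll": 0,"grip": 0.1},{"dx": 0,"dy": 0,"dz": -0.06,"roll": 0,"grip": 0.1},{"dx": 0,"dy": 0,"dz": -0.06,"roll": 0,"grip": 0.1},{"dx": 0,"dy": 0.05,"dz": -0.05,"roll": 0,"grip": 0.1},{"dx": 0,"dy": 0.1,"dz": 0,"roll": 0,"grip": 0.1},{"dx": 0,"dy": 0.1,"dz": 0,"roll": 0,"grip": 0.1},{"dx": 0,"dy": 0.1,"dz": 0,"roll": 0,"grip": 0.1},{"dx": 0,"dy": 0.1,"dz": 0,"roll": 0,"grip": 0.1},{"dx": 0,"dy": 0.1,"dz": 0,"roll": 0,"grip": 0.1},{"dx": 0,"dy": 0,"dz": 0,"roll": 0,"grip": 0.1}]}}

```text
t: 73.25
tcp_pos: [0.4597, -0.0543, 0.2969]
ee_rot: [[-0.982, -0.186, -0.015], [-0.186, 0.983, 0.011], [0.013, 0.013, -1.0]]
contact_force: [-0.1, -0.4, -0.1]
finger_gap: 0.0485
```

```bash
python3 - <<'E'
from h import *
tilt(); s=telemetry.read_state(); print(s['t'],s['tcp_pos'],s['contact_force'])
b=snapshot('side'); a=snapshot('top'); e=np.zeros((600,800,3),np.uint8)
e[:,:400]=cv2.resize(a[150:375,430:580],(400,600),interpolation=cv2.INTER_CUBIC); e[:320,400:]=cv2.resize(b[100:220,290:440],(400,320),interpolation=cv2.INTER_CUBIC)
e[320:,400:]=cv2.resize(b[100:480,130:470],(400,280),interpolation=cv2.INTER_AREA)
save('f',e)
V=[]
for n,im in(('top',a),('side',b)):
    c=cam(n); m=barmask(im,c,BX); print(n,m.sum()); print(fit([(c,m)],BAR,(BX[0],BX[1],BY),.118))
E
```

```text
z [-0.0153  0.0107 -0.9998] q [-0.3738  0.1568  1.6006  0.0045  1.4023 -2.1323]
73.25 [ 0.45971432 -0.05433308  0.29688297] [-0.14838307 -0.39138948 -0.12859392]
top 1127
(array([ 0.50340636, -0.33129678,  0.2591115 ]), np.float64(0.7201277955271566))
side 1251
(array([ 0.504, -0.327,  0.187]), np.float64(0.0))
```

View pics/f.png

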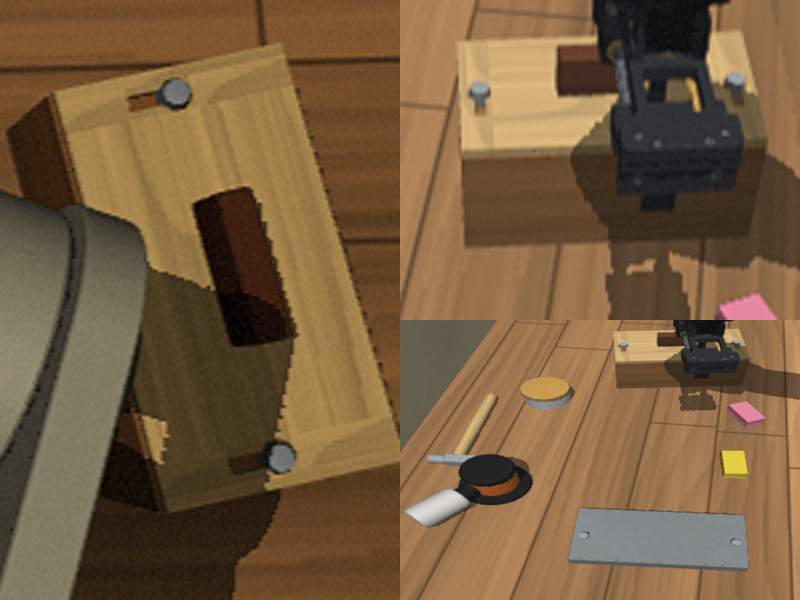

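The cover lies flush on the rim with both studs through the wide ends. The bench is clear of blocks, and the sander and tin are where they were. Handing in.

```bash
python3 -c "
from rig import ticket; print(ticket.job_done())"
```

```text
the job is handed in; nothing more can be done
None
```

The job is handed in at about 73 s of the 210 s allowed; the hand-in gives no verdict. Four sanding blocks were present, two cork and two grey, and all are in the box. I slid the cover about 25 mm off the rack's pins and laid it on the box over both studs. Then I let it go and moved the arm clear.

**Last checks that passed:**
- The final top and side pictures show both studs through the wide ends of the keyholes and the cover flush on the rim.
- No sanding block is left on the bench, and the sander and tin look where they were in the first pictures. The pink and yellow look-alikes were never touched.
- The wrist force is about zero and nothing is in the fingers.

**Checks that failed or disagreed:**
- The last numeric fit of the bar was poor. The top view put it at (0.503, −0.331), about 4 mm from my box centre, with an overlap of 0.72 and a yaw that was off. The side view found no usable mask because the gripper was in front. My judgement that the cover is home rests on the pictures and on the height at release, where the tool was within 1 mm of the expected level.
- One grey block tipped onto its side in the box, but it lies well below the rim.
- The tool picked up about 8° of tilt during the transfers. I squared it by clamping the box's side wall before handling the cover, and it was tilted about 2° when I set the cover down.
- I pressed the fingertips on the bench once to try to remove the tilt. It read about 48 N and did not help.

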